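# Load the shaker, close its bail and tighten the clutch knob to the first click

### The arm

A 6-joint arm with a two-finger parallel gripper is mounted at the origin on the work surface; the furniture and walls round the work are solid. World frame = base frame: x ahead of the robot, y to its left, z up, the work surface at z = 0. Lengths are in m, angles in degrees, forces in N, time in s.
With the tool pointing down it reaches from about 0.3 to 0.875 m from the base axis. Payload 6.4 kg.
Tool frame: the origin (TCP) lies between the finger pads; the fingertips stand 8 mm ahead of it and the grasp point (between the pads) lies 11 mm behind it (arm.nose_length is the distance from the TCP to the fingertips, in m); z points along the fingers, y is the line along which they close (so a half turn about z gives the same grasp; the last joint's range is limited). The gripper opens to 88 mm and grips with 3 to 60 N. Pads are 18 mm wide; open, the fingers measure 123 mm over their backs; the gripper's body (75 mm by 187 mm) begins 45 mm behind the grasp point.
Start: joints at [60.659, 10.359, 92.074, -0, 77.567, -11.82], TCP at [0.173, 0.548, 0.247] pointing down, gripper open.
Joint ranges: [-171.53, 171.53], [-51.25, 118.39], [17.06, 147.69], [-65.23, 245.23], [0, 150.52], [-178.68, 178.68]. Speed limits (degrees/s): [147.25, 147.25, 172.46, 180, 180, 180].

### API

Orientations are given as a 3x3 rotation matrix whose columns are the frame's x, y, z axes.
In Python, from rig import arm gives the robot as it stands.
- The arm moves only by the tool apply_moves, never from a script. Its argument "deltas" is a list of rows, each a list of 3 entries, a list of its own where there are three numbers: the shift along the tool's x, y, z in units of 30 mm (1.0 is 30 mm), then the turn about the tool's z in units of 6 degrees (1.0 is 6 degrees), then the opening in per cent of the stroke, from 0 (shut) to 100 (fully open). A call has exactly 8 rows; each row is the pose to reach, as a shift and turn from the pose commanded when the call began, along the tool's axes at that moment; what a row does not reach only later rows make up. A row lasts 1/12 s, in which the tool goes at most 41.7 mm and 7.16 degrees, less where a joint would pass 70% of its speed; a pose out of reach is approached as far as the arm can. A call with a gripper value outside its range is refused whole. The fingers move at their own pace and stop on an object; the grip force is fixed at half the most. Time passes only in rows, so rows that repeat a pose let the fingers close, or fill a call up. It gives the time, the measured TCP pose, the force, the opening and the grip force at its end, in the units of the state.
- arm.state(): the state, without advancing time (a new reading comes with each control period).
- arm.snapshot(name): name is "side" or "top" or "wrist"; returns a dict with "frame" (400x640x3 uint8, blue, green, red), "mtx" (3x3 intrinsics, pixels), "R" (3x3) and "t" (3): a world point X has camera coordinates R X + t; the wrist camera has in their place "tool_from_camera" (4x4, takes a point from camera to tool coordinates, whose origin is the TCP and whose axes are the flange's). Camera axes: x right, y down, z forward; pixel columns grow to the right and rows downward; lengths in m; the calibration is good to about 2 mm. A picture is of the moment at which its call begins: read the wrist's pose just before it. There is no depth.
- arm.close_job(): hands the job in; it is judged then, once.
The state is a dict: "clock": time; "joint_positions": joint angles; "qd": joint speeds; "effort": joint torques, N m; "tcp_pos": TCP position; "tcp_rot": TCP orientation; "ft_force": force on the tool from outside, world axes, zero at the start; "moment": the same for the moment, N m; "finger_gap": opening from 0.0 (shut) to 1.0 (fully open); "grip_force": force on a finger pad.
Only numpy, scipy, OpenCV 4.12 (cv2) and the standard library are available. Lean on these libraries where they do the work, as an engineer would, in place of code of your own. Each camera call takes 0.05 s, during which the arm holds its last target. There are 200 camera calls.

### The job

Stand every specimen pot that is on the bench upright in a bay of its own on the shaker. Then swing the bail over the pots from the back until its cross bar rests in the front cradles, and finally turn the wing knob clockwise until its torque clutch clicks once, and stop at that first click. Leave the petri dish beside the shaker and the flask behind it where they are.

Things in the scene. Friction and masses are not known exactly. Their poses are not given: they have to be found in the camera images.
- shaker: Low white bench shaker, fixed; origin on the bench under its middle bay; x away from its front, y to its left, z up. Base x -110 to 75 mm, y -103 to 103, 50 high; left of it a tower (x -48 to 8, y 116 to 166, 108 high) carries the knob. A thin tall stand rod at world (0.37, 0.18) separates it from the arm's start: draw in to 0.30 m from the base axis, fingers closing sideways, before turning past it.
- bay_0 (a point): Centre of the floor of bay 0 (right), 55 mm above the bench. Each bay is open on top, 66 mm (shaker x) by 64 mm (shaker y) inside, between walls 30 mm high and 4 mm thick; its front and back walls have a middle window 36 mm wide, open down to the floor, for the fingers; the bays follow each other along the shaker's y at 68 mm. Any pot may stand in any bay.
- bay_1 (a point): Centre of the floor of bay 1 (middle), 55 mm above the bench. Each bay is open on top, 66 mm (shaker x) by 64 mm (shaker y) inside, between walls 30 mm high and 4 mm thick; its front and back walls have a middle window 36 mm wide, open down to the floor, for the fingers; the bays follow each other along the shaker's y at 68 mm. Any pot may stand in any bay.
- bay_2 (a point): Centre of the floor of bay 2 (left), 55 mm above the bench. Each bay is open on top, 66 mm (shaker x) by 64 mm (shaker y) inside, between walls 30 mm high and 4 mm thick; its front and back walls have a middle window 36 mm wide, open down to the floor, for the fingers; the bays follow each other along the shaker's y at 68 mm. Any pot may stand in any bay.
- pot_a_mid (a point): Squat white plastic specimen pot with a grey ribbed screw lid (fixed), a plain cylinder 52 mm in diameter and 50 mm tall, 60 to 130 g, standing upright on the bench at the right of the shaker at the start; this point is its centre, 25 mm above its underside, z up along its axis. The three are alike. Absent (None) in some starts.
- pot_b_mid (a point): Squat white plastic specimen pot with a grey ribbed screw lid (fixed), a plain cylinder 52 mm in diameter and 50 mm tall, 60 to 130 g, standing upright on the bench at the right of the shaker at the start; this point is its centre, 25 mm above its underside, z up along its axis. The three are alike. Absent (None) in some starts.
- pot_c_mid (a point): Squat white plastic specimen pot with a grey ribbed screw lid (fixed), a plain cylinder 52 mm in diameter and 50 mm tall, 60 to 130 g, standing upright on the bench at the right of the shaker at the start; this point is its centre, 25 mm above its underside, z up along its axis. The three are alike. Absent (None) in some starts.
- bail_hinge (a point): Middle of the bail's hinge line, which runs along the shaker's y, 30 mm behind the bay centres and 88 mm above the bench.
- bail_bar (a point): Middle of the bail's cross bar: a round bar along the shaker's y, 13 mm thick in its black grip sleeve (160 mm long), 125 mm from the hinge line. The bail is a U of steel bar whose arms run 107 mm either side of its middle, outside the bays.
- bail (a joint): Angle of the bail, rad: 0 = closed, the bar in the front cradles, 125 mm in front of the hinge line and level with it, 88 mm above the bench; grows as the bail swings up and over to the back (pi/2 upright; 2.5 to 2.75 at the start, leaning back behind the bays). The hinge is stiff (0.22 N m) and stays where it is left; the bar clears the pots' tops.
- knob_grip (a point): On the axis of the black wing knob, at the height to grip it, 141 mm above the bench: a bar 56 mm long (this point's x axis), 16 mm thick (its y) and 30 mm high (its z, up), the top 15 mm above this point. The axis is 141 mm to the left of and 20 mm in front of the middle bay.
- spindle (a joint): Angle in rad of the clamp spindle under the knob (aluminium disc with a black tick), growing clockwise seen from above. At the start 0.2 to 1.2; it turns with the knob (0.115 N m) until the clamp is tight at 3.6, and then stops (it may spring back up to 0.18 at the click, still tight).
- clutch (a joint): Angle, rad, by which the knob has slipped clockwise on the spindle in its torque clutch: 0 to 0.1 until the clamp is tight. Turned on, the torque rises to 0.16 N m, then falls away and the knob drops into the next notch 0.63 rad (36 degrees) on: one click. The click comes half-way (0.31); once released the knob settles in the nearest notch. A second click, 36 degrees later, must not come.
- petri: Bystander, glass dish 69 mm across, 15 mm high, right of the shaker, near the window wall, which rises along the line y = x - 0.9 (world, m); origin at its underside.
- flask: Bystander, conical flask 64 mm wide, 107 mm tall, on the base of the rear burette stand; origin at its underside.
- pot_a: The same pot; origin at the centre of its underside.
- pot_b: The same pot; origin at the centre of its underside.
- pot_c: The same pot; origin at the centre of its underside.
Not all that is in view belongs to the job. Leave any pink look-alike of the pot_b alone.

How it is judged:
By the outcome, as a careful person would: the job done as asked, in the order asked, and still so for the second after the job is handed in, with the robot touching nothing.
Of pot_a, pot_b, pot_c only 2 to 3 are there at a start; the rules pass over those that are not, and their reading is None.
At some moment in a run one of pot_a, pot_b, pot_c may be knocked a few centimetres aside while the robot is not near it.
It also fails if it takes over 208 s, if anything falls off the work surface, if the arm or the gripper's body presses on something with over 40 N, if the wrist force passes 120 N, or if a joint passes its speed limit or range.

## Working session

There is one attempt and no reset: what is moved stays moved. The work goes in short steps, Python scripts to look and compute and a tool call to move; the robot and the scene stay as the last step left them, time stands still between calls to the robot, and variables do not carry over. Pictures are saved under pics/ and viewed, at most 14 in all, crops included, and the job is handed in when it is done.

Besides the shell and the picture viewer there is one more tool, called after "Call:" as name(argument=value, ...) on one line, values as JSON. apply_moves: Moves the arm, as the interface text tells. Its arguments: {"type":"object","properties":{"deltas":{"type":"array"}},"required":["deltas"]}

```bash
mkdir -p pics; ls; python3 - <<'E'
from rig import arm
import cv2,numpy as np
s=arm.state();print({k:np.round(v,3).tolist() for k,v in s.items()})
for n in("side","top","wrist"):
    d=arm.snapshot(n);cv2.imwrite(f"pics/{n}0.png",d["frame"])
    print(n,{k:np.round(v,4).tolist() for k,v in d.items() if k!="frame"})
E
```

```text
pics
{'clock': 0.0, 'joint_positions': [60.658, 10.401, 92.13, -0.001, 77.567, -11.823], 'qd': [-0.119, -0.023, -0.085, -0.092, 0.047, -0.091], 'effort': [0.002, -43.386, -34.186, 0.07, 0.038, -0.0], 'tcp_pos': [0.173, 0.548, 0.246], 'tcp_rot': [[-0.954, 0.301, -0.001], [0.301, 0.954, -0.002], [0.0, -0.002, -1.0]], 'ft_force': [0.101, -0.18, -0.26], 'moment': [-0.023, -0.02, -0.014], 'grip_force': 0.0, 'finger_gap': 1.006}
side {'mtx': [[380.4952, 0.0, 316.4095], [0.0, 380.4952, 199.9152], [0.0, 0.0, 1.0]], 'R': [[-0.9881, -0.1529, -0.016], [-0.0406, 0.3597, -0.9322], [0.1483, -0.9205, -0.3616]], 't': [0.4249, 0.1651, 0.7936]}
top {'mtx': [[368.2911, 0.0, 309.842], [0.0, 368.2911, 194.1966], [0.0, 0.0, 1.0]], 'R': [[0.1267, -0.9919, -0.0027], [-0.9715, -0.1236, -0.2024], [0.2004, 0.0282, -0.9793]], 't': [-0.1529, 0.4287, 0.9769]}
wrist {'mtx': [[296.5485, 0.0, 322.4113], [0.0, 296.5485, 198.0327], [0.0, 0.0, 1.0]], 'tool_from_camera': [[-0.0011, -0.9606, -0.278, 0.0714], [1.0, -0.0009, -0.0006, 0.0004], [0.0004, -0.278, 0.9606, -0.1388], [0.0, 0.0, 0.0, 1.0]]}
```

View pics/side0.png

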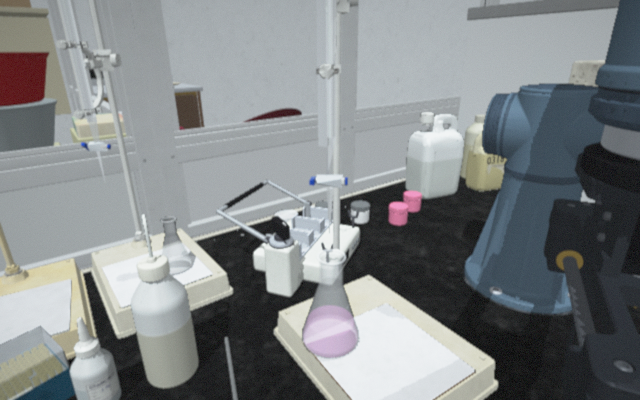

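View pics/top0.png

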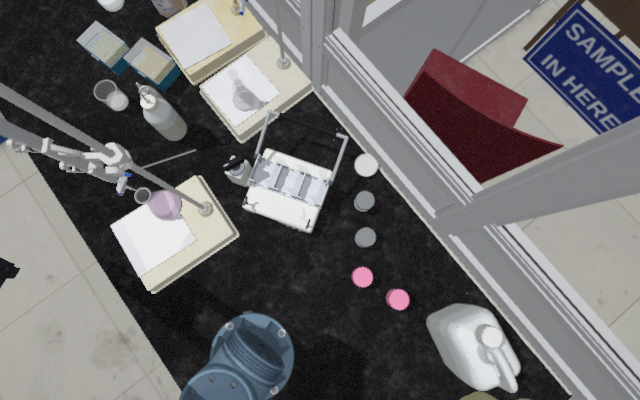

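Top view: grey-lidded pots at about (364,201) and (366,237); petri dish at (366,165); pink look-alikes at (362,277) and (398,299), which I leave alone. The shaker is around (290,188), the knob at (237,167) and the bail bar runs (270,115)-(345,137). The next crop is to confirm which objects are the pots.

```bash
cat > h.py <<'E'
import cv2,numpy as np
from rig import arm
def ray(d,uv):
    p=cv2.undistortPoints(np.array([[uv]],float),d["mtx"],None)[0,0]
    R,t=np.array(d["R"]),np.array(d["t"]); 
    return -R.T@t, R.T@np.array([p[0],p[1],1.])
def onz(d,uv,z):
    c,r=ray(d,uv); return c+r*(z-c[2])/r[2]
def proj(d,X):
    q=np.array(d["mtx"])@(np.array(d["R"])@np.array(X)+np.array(d["t"])); return q[:2]/q[2]
def wsnap():
    s=arm.state(); d=arm.snapshot("wrist")
    T=np.eye(4);T[:3,:3]=s["tcp_rot"];T[:3,3]=s["tcp_pos"]
    M=np.linalg.inv(T@np.array(d["tool_from_camera"])); d["R"],d["t"]=M[:3,:3],M[:3,3]; return d
E
python3 - <<'E'
from h import *
d=arm.snapshot("top");f=d["frame"]
c=f[95:315,215:420];cv2.imwrite("pics/c1.png",cv2.resize(c,None,fx=2.7,fy=2.7,interpolation=cv2.INTER_CUBIC))
for uv,z in(((364,201),.05),((366,237),.05),((366,165),.015),((362,277),.05),((307,126),.16),((237,162),.156),((205,209),.02)):print(uv,onz(d,uv,z).round(3))
E
```

```text
(364, 201) [ 0.443 -0.247  0.05 ]
(366, 237) [ 0.346 -0.262  0.05 ]
(366, 165) [ 0.557 -0.247  0.015]
(362, 277) [ 0.24  -0.262  0.05 ]
(307, 126) [ 0.596 -0.071  0.16 ]
(237, 162) [0.48  0.091 0.156]
(205, 209) [0.37  0.191 0.02 ]
```

View pics/c1.png

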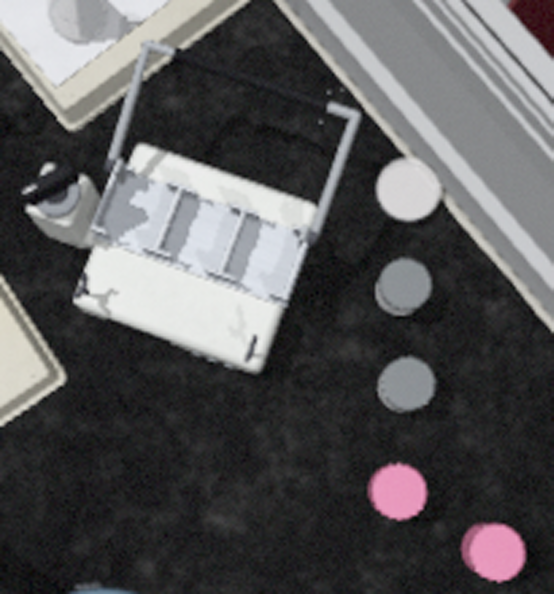

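The crop confirms it: two grey-lidded pots at crop (404,286) and (406,384) match the description. The white translucent disc at (409,189) is the petri dish, the two pink ones are decoys, and no third pot is present. Next I measure everything accurately.

```bash
python3 - <<'E'
from h import *
d=arm.snapshot("top");f=d["frame"];s=arm.snapshot("side")
print("camC",ray(d,(0,0))[0].round(3),ray(s,(0,0))[0].round(3))
hsv=cv2.cvtColor(f,cv2.COLOR_BGR2HSV)
# pots lids
for (u,v) in((364,201),(366,237),(366,165)):
    m=np.zeros(f.shape[:2],np.uint8);m[v-15:v+16,u-15:u+16]=(f[v-15:v+16,u-15:u+16].min(2)>75)*255
    if v<190:m[:,377:]=0
    c=max(cv2.findContours(m,0,1)[0],key=cv2.contourArea);print(cv2.boundingRect(c),cv2.contourArea(c))
    P=np.array([onz(d,p[0],.05 if v>190 else .012)[:2] for p in c],np.float32);(x,y),r=cv2.minEnclosingCircle(P);print("disc",x,y,r)
# base
m=((f.min(2)>100)*255).astype(np.uint8);m[:148]=0;m[235:]=0;m[:,:241]=0;m[:,336:]=0
m=cv2.morphologyEx(m,cv2.MORPH_OPEN,np.ones((9,9)))
n,l,st,_=cv2.connectedComponentsWithStats(m);i=l[205,280]
c=cv2.findContours((l==i).astype(np.uint8),0,1)[0][0];h=cv2.convexHull(c)
P=np.array([onz(d,p[0],.05)[:2] for p in h],np.float32);r=cv2.minAreaRect(P);print("base",r,cv2.boxPoints(r).round(3).tolist())
for nm,uvs in (("backL",(135,145)),("backR",(320,205)),("frR",(262,372)),("frL",(75,300))):print(nm,onz(d,np.array(uvs)/2.7+[215,95],.05).round(3))
# bays walls/dividers tops z=.085 ; hinge ends z .088
for nm,uvs,z in (("hingeL",(116,160),.088),("hingeR",(312,235),.088),("knobA",(24,196),.156),("knobB",(76,172),.156)):print(nm,onz(d,np.array(uvs)/2.7+[215,95],z).round(4))
cr=s["frame"][165:305,205:385];cv2.imwrite("pics/s1.png",cv2.resize(cr,None,fx=4.2,fy=4.2,interpolation=cv2.INTER_CUBIC))
E
```

```text
camC [ 0.24  -0.126  1.043] [0.309 0.736 0.448]
(354, 190, 21, 22) 312.5
disc 0.44355860352516174 -0.24686969816684723 0.030522385612130165
(355, 227, 21, 21) 315.5
disc 0.3454912006855011 -0.259383887052536 0.02929849922657013
(354, 150, 23, 27) 475.5
disc 0.5672354102134705 -0.24959015846252441 0.045530445873737335
base ((0.4548216462135315, -0.015126675367355347), (0.2565527558326721, 0.18985731899738312), 76.10234832763672) [[0.3319999873638153, -0.11699999868869781], [0.515999972820282, -0.16200000047683716], [0.578000009059906, 0.08699999749660492], [0.3930000066757202, 0.13199999928474426]]
backL [0.558 0.045 0.05 ]
backR [ 0.517 -0.155  0.05 ]
frR [ 0.339 -0.117  0.05 ]
frL [0.387 0.08  0.05 ]
hingeL [0.5274 0.0547 0.088 ]
hingeR [ 0.4753 -0.1493  0.088 ]
knobA [0.4618 0.1209 0.156 ]
knobB [0.4907 0.0769 0.156 ]
```

View pics/s1.png

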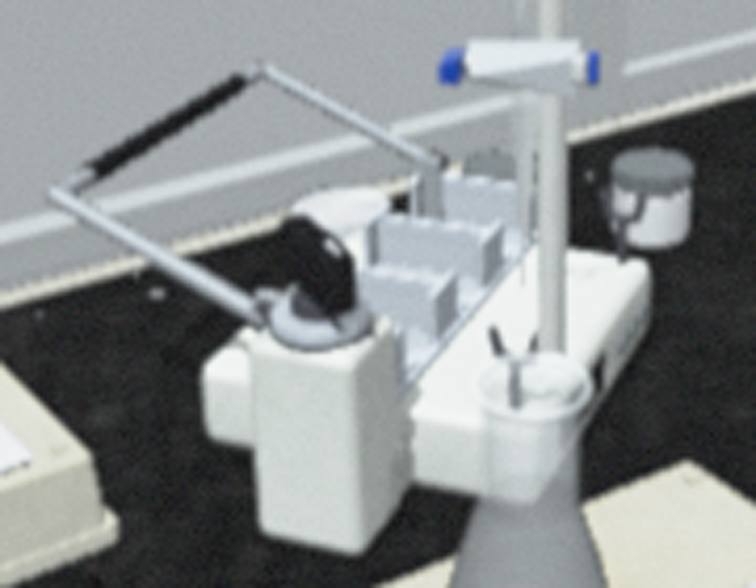

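Side crop: bail sleeve from (88,172) to (250,80), knob at (320,265), bays empty. One grey pot is at (650,195), and the other lid peeks out at (490,165).

```bash
cat >> h.py <<'E'
def tri(d1,u1,d2,u2):
    P=[np.array(d["mtx"])@np.c_[d["R"],d["t"]] for d in(d1,d2)]
    X=cv2.triangulatePoints(P[0],P[1],np.array(u1,float),np.array(u2,float))[:,0];return X[:3]/X[3]
YAW=-13.6;O=np.array([.470,-.041])
def sh(x,y):
    a=np.radians(YAW);return O+np.array([[np.cos(a),-np.sin(a)],[np.sin(a),np.cos(a)]])@[x,y]
def plan(W):
    """W: world x,y,z of TCP, yaw of tool y (deg), opening %; prints rows in move units"""
    s=arm.state();R=np.array(s["tcp_rot"]);p=np.array(s["tcp_pos"]);y0=np.degrees(np.arctan2(R[1,1],R[0,1]))
    print("at",s["clock"],p.round(4),"yaw",round(y0,2),"j",np.round(s["joint_positions"],1),"gap",round(s["finger_gap"],3))
    for w in W:
        d=R.T@(np.array(w[:3])-p)/.03;t=-((w[3]-y0+180)%360-180)/6
        print([d.round(2).tolist(),round(t,2),w[4]])
E
python3 - <<'E'
from h import *
t=arm.snapshot("top");s=arm.snapshot("side")
T=lambda a:np.array(a)/2.7+[215,95];S=lambda a:np.array(a)/4.2+[205,165]
L=tri(t,T((168,52)),s,S((88,172)));R=tri(t,T((330,105)),s,S((250,80)));print(L,R,(L+R)/2,np.linalg.norm(L-R))
A=tri(t,T((24,196)),s,S((290,225)));print(A)
a=lambda th,r=.305:(r*np.cos(np.radians(th)),r*np.sin(np.radians(th)))
plan([(*a(66),.247,151,100)])
for b in(range(59,0,-7),range(3,-53,-7)):
    plan([(*a(th),.247,th+88,100) for th in b])
E
```

```text
[0.62523221 0.01142463 0.14054535] [ 0.58871719 -0.15112611  0.13782317] [ 0.6069747  -0.06985074  0.13918426] 0.16662383043752088
[0.47400736 0.12168802 0.16358393]
at 0.4 [0.1731 0.5483 0.2466] yaw 72.48 j [ 60.7  10.4  92.1   0.   77.6 -11.8] gap 1.0
[[-1.15, -9.06, -0.01], np.float64(-13.09), 100]
at 0.4 [0.1731 0.5483 0.2466] yaw 72.48 j [ 60.7  10.4  92.1   0.   77.6 -11.8] gap 1.0
[[-2.37, -9.28, -0.01], np.float64(-12.42), 100]
[[-3.56, -9.64, -0.01], np.float64(-11.25), 100]
[[-4.69, -10.14, -0.01], np.float64(-10.09), 100]
[[-5.76, -10.78, -0.01], np.float64(-8.92), 100]
[[-6.74, -11.55, -0.01], np.float64(-7.75), 100]
[[-7.61, -12.42, -0.01], np.float64(-6.59), 100]
[[-8.38, -13.4, -0.01], np.float64(-5.42), 100]
[[-9.02, -14.47, -0.01], np.float64(-4.25), 100]
[[-9.52, -15.6, -0.01], np.float64(-3.09), 100]
at 0.4 [0.1731 0.5483 0.2466] yaw 72.48 j [ 60.7  10.4  92.1   0.   77.6 -11.8] gap 1.0
[[-9.52, -15.6, -0.01], np.float64(-3.09), 100]
[[-9.89, -16.79, -0.01], np.float64(-1.92), 100]
[[-10.1, -18.01, -0.01], np.float64(-0.75), 100]
[[-10.17, -19.25, -0.01], np.float64(0.41), 100]
[[-10.08, -20.49, -0.01], np.float64(1.58), 100]
[[-9.85, -21.71, -0.01], np.float64(2.75), 100]
[[-9.46, -22.89, -0.01], np.float64(3.91), 100]
[[-8.94, -24.01, -0.01], np.float64(5.08), 100]
```

Call:
apply_moves(deltas=[[[-0.15,-1.1,0],-1.1,100],[[-0.3,-2.3,0],-2.2,100],[[-0.45,-3.5,0],-3.3,100],[[-0.6,-4.7,0],-4.4,100],[[-0.75,-5.9,0],-5.5,100],[[-0.9,-7.1,0],-6.6,100],[[-1.05,-8.2,0],-7.7,100],[[-1.15,-9.05,0],-8.8,100]])

```text
clock: 1.07
tcp_pos: [0.1234, 0.2772, 0.2463]
tcp_rot: [[-0.813, -0.583, 0.0], [-0.583, 0.813, -0.0], [0.0, -0.0, -1.0]]
ft_force: [-0.3, 0.2, -0.1]
finger_gap: 0.997
grip_force: 0.0
```

```bash
python3 - <<'E'
from h import *
a=lambda th,r=.305:(r*np.cos(np.radians(th)),r*np.sin(np.radians(th)))
plan([(*a(66-5*i),.247,min(125.3+7*i,66-5*i+88),90) for i in range(1,9)])
E
```

```text
at 1.0667 [0.1234 0.2772 0.2463] yaw 125.63 j [ 43.2 -30.5 126.8  -0.   83.7 -82.4] gap 0.997
[[-0.46, -0.76, -0.02], np.float64(-1.11), 90]
[[-0.81, -1.58, -0.02], np.float64(-2.28), 90]
[[-1.08, -2.42, -0.02], np.float64(-2.23), 90]
[[-1.28, -3.28, -0.02], np.float64(-1.39), 90]
[[-1.4, -4.16, -0.02], np.float64(-0.56), 90]
[[-1.44, -5.05, -0.02], np.float64(0.27), 90]
[[-1.41, -5.94, -0.02], np.float64(1.11), 90]
[[-1.3, -6.82, -0.02], np.float64(1.94), 90]
```

Call:
apply_moves(deltas=[[[-0.45,-0.75,0],-1.1,90],[[-0.8,-1.6,0],-2.2,90],[[-1.1,-2.4,0],-2.2,90],[[-1.3,-3.3,0],-1.4,90],[[-1.4,-4.15,0],-0.55,90],[[-1.45,-5.05,0],0.25,90],[[-1.4,-5.95,0],1.1,90],[[-1.3,-6.8,0],1.95,90]])

```text
clock: 1.73
tcp_pos: [0.2747, 0.1338, 0.247]
tcp_rot: [[-0.918, -0.396, 0.001], [-0.396, 0.918, 0.0], [-0.001, -0.0, -1.0]]
ft_force: [-0.1, 0.4, 0.0]
finger_gap: 0.896
grip_force: 0.0
```

```bash
python3 - <<'E'
from h import *
a=lambda th,r=.305:(r*np.cos(np.radians(th)),r*np.sin(np.radians(th)))
plan([(*a(26-6.5*i),.247,114-7*i,90) for i in range(1,9)])
E
```

```text
at 1.7333 [0.2747 0.1338 0.247 ] yaw 113.32 j [   3.3  -30.2  126.5   -0.    83.6 -110. ] gap 0.896
[[0.03, -1.15, 0.0], np.float64(1.05), 90]
[[0.17, -2.29, 0.0], np.float64(2.22), 90]
[[0.44, -3.41, 0.0], np.float64(3.39), 90]
[[0.84, -4.5, 0.0], np.float64(4.55), 90]
[[1.35, -5.53, 0.0], np.float64(5.72), 90]
[[1.98, -6.49, 0.0], np.float64(6.89), 90]
[[2.72, -7.38, 0.0], np.float64(8.05), 90]
[[3.55, -8.18, 0.0], np.float64(9.22), 90]
```

Call:
apply_moves(deltas=[[[0.05,-1.15,0],1.05,90],[[0.2,-2.3,0],2.2,90],[[0.45,-3.4,0],3.4,90],[[0.85,-4.5,0],4.55,90],[[1.35,-5.55,0],5.7,90],[[2.0,-6.5,0],6.9,90],[[2.7,-7.4,0],8.05,90],[[3.55,-8.2,0],9.2,90]])

```text
clock: 2.4
tcp_pos: [0.2743, -0.1348, 0.2471]
tcp_rot: [[-0.848, 0.529, 0.001], [0.529, 0.848, -0.001], [-0.001, -0.0, -1.0]]
ft_force: [1.0, -0.8, 0.2]
finger_gap: 0.905
grip_force: 0.0
```

```bash
python3 - <<'E'
from h import *
plan([(.28,-.16,.25,-13.6,90),(.36,-.21,.25,-13.6,90)])
E
```

```text
at 2.4 [ 0.2743 -0.1348  0.2471] yaw 58.03 j [ -48.9  -30.2  126.5    0.    83.6 -106.9] gap 0.905
[[-0.61, -0.61, -0.1], np.float64(11.94), 90]
[[-3.75, -0.61, -0.09], np.float64(11.94), 90]
```

Call:
apply_moves(deltas=[[[-0.6,-0.1,0],1.15,90],[[-1.2,-0.2,0],2.3,90],[[-1.7,-0.3,0],3.45,90],[[-2.2,-0.4,0],4.6,90],[[-2.7,-0.5,0],5.8,90],[[-3.2,-0.6,0],7.0,90],[[-3.5,-0.6,0],8.2,90],[[-3.75,-0.6,0],9.4,90]])

```text
clock: 3.07
tcp_pos: [0.3616, -0.208, 0.2467]
tcp_rot: [[-0.031, 1.0, -0.0], [1.0, 0.031, -0.0], [-0.0, -0.0, -1.0]]
ft_force: [-0.6, 0.6, -0.3]
finger_gap: 0.905
grip_force: 0.0
```

```bash
python3 - <<'E'
from h import *
plan([(.38,-.17,.28,-13.6,90)])
E
```

```text
at 3.0667 [ 0.3616 -0.208   0.2467] yaw 1.75 j [-46.3 -11.1 113.4  -0.   77.7 -48.1] gap 0.905
[[1.25, 0.65, -1.11], np.float64(2.56), 90]
```

Call:
apply_moves(deltas=[[[0.4,0.4,-0.5],0.85,90],[[0.8,0.8,-1.0],1.7,90],[[1.2,1.2,-1.5],2.55,90],[[1.5,1.35,-1.8],2.55,90],[[1.5,1.35,-1.8],2.55,90],[[1.5,1.35,-1.8],2.55,90],[[1.5,1.35,-1.8],2.55,90],[[1.5,1.35,-1.8],2.55,90]])

```text
clock: 3.73
tcp_pos: [0.3991, -0.161, 0.2997]
tcp_rot: [[0.227, 0.974, -0.001], [0.974, -0.227, 0.001], [0.0, -0.002, -1.0]]
ft_force: [0.6, -0.2, 0.2]
finger_gap: 0.898
grip_force: 0.0
```

```bash
python3 - <<'E'
from h import *
d=wsnap();f=d["frame"];cv2.imwrite("pics/w1.png",f)
for p in ((.4436,-.247,.05),(.3455,-.2594,.05)):print(proj(d,p).round(1))
for n,x,y,z in(("O",0,0,.055),("b0",0,-68,.055),("hinge",30,0,.088),("frL",-110,103,.05),("frR",-110,-103,.05),("bkR",75,-103,.05),("knob",-20,141,.156)):print(n,proj(d,(*sh(x/1e3,y/1e3),z)).round(1))
E
```

```text
[367.8 220.8]
[301.8 243.4]
O [357.8  58.5]
b0 [355.6 117.9]
hinge [389.1  53.3]
frL [261.4 -43.3]
frR [269.4 145.2]
bkR [412.  146.2]
knob [ 353.7 -178.2]
```

View pics/w1.png

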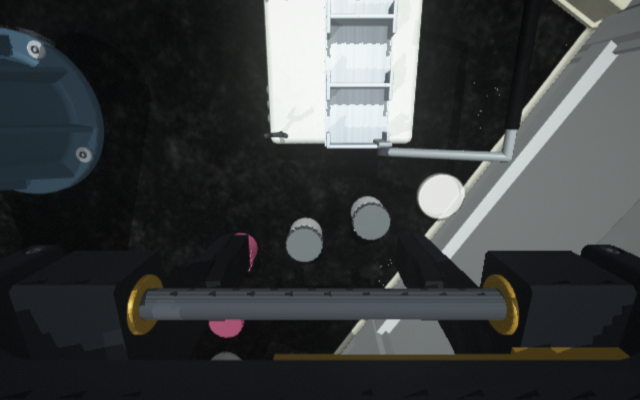

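The wrist view shows the pots at (371,218) and (304,240), the bays in column 327-392 with dividers at v≈16 and 85, and the petri dish at (441,196). Something grey at (225,357) needs identifying.

```bash
python3 - <<'E'
from h import *
d=wsnap();f=d["frame"];t=arm.snapshot("top")
for z in(.05,.25):
  X=onz(d,(225,357),z);print("grey?",X.round(3),proj(t,X).round(0))
print("dividers",[proj(d,(*sh(-.035 if 0 else 0,y),.085)).round(1).tolist() for y in(-.034,.034,-.1)])
print("walls",[proj(d,(*sh(x,-.034),.085)).round(1).tolist() for x in(-.037,.037)])
g=cv2.cvtColor(f,cv2.COLOR_BGR2GRAY).astype(int)
print("col 340",g[8:24,340],g[76:94,340],g[138:154,340]);print("row 60",g[60,318:334],g[60,384:400])
cr=cv2.resize(f[180:280,270:410],None,fx=5,fy=5,interpolation=cv2.INTER_CUBIC);cv2.imwrite("pics/w2.png",cr)
E
```

```text
grey? [ 0.175 -0.425  0.05 ] [422. 311.]
grey? [ 0.299 -0.253  0.25 ] [373. 250.]
dividers [[359.4, 86.9], [362.1, 18.3], [357.1, 146.4]]
walls [[326.4, 86.7], [392.5, 87.1]]
col 340 [233 233 233 233 232 223 230 242 237 210 151 114 110 111 111 106] [232 232 232 232 232 231 224 231 241 235 198 134 128 150 164 167 167 167] [221 221 220 217 192 157 169 218 233 198 114  49  39  36  37  37]
row 60 [246 246 247 247 246 243 216 236 243 245 245 245 245 246 246 246] [235 235 237 239 238 238 220 237 243 246 246 245 242 241 237 237]
```

View pics/w2.png

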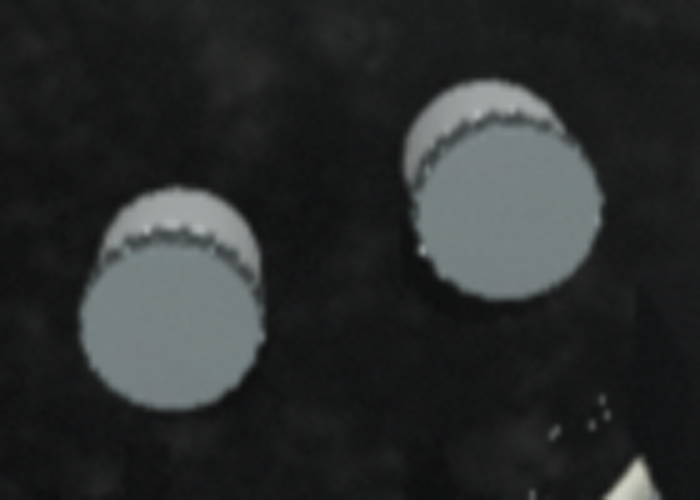

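```bash
sed -i 's/O=np.array(\[.470,-.041\])/O=np.array([.4702,-.0400])/' h.py; python3 - <<'E'
from h import *
d=wsnap()
A=onz(d,(371.8,221.4),.05);B=onz(d,(304.4,245),.05);print(A,B)
a=(A[:2]+[.4436,-.2469])/2;b=(B[:2]+[.3455,-.2594])/2;print(a,b)
plan([(*b,.12,-13.6,85),(*b,.026,-13.6,85)])
E
```

```text
[ 0.44930699 -0.24956476  0.05      ] [ 0.34881819 -0.26288058  0.05      ]
[ 0.44645349 -0.24823238] [ 0.34715909 -0.26114029]
at 3.9333 [ 0.3994 -0.1611  0.3002] yaw -13.19 j [-37.8 -11.6 107.6  -0.   84.  -24.6] gap 0.898
[[-3.65, -0.93, 6.01], np.float64(0.07), 85]
[[-3.65, -0.93, 9.14], np.float64(0.07), 85]
```

Call:
apply_moves(deltas=[[[-0.6,-0.15,0.9],0,85],[[-1.2,-0.3,1.8],0,85],[[-1.8,-0.45,2.8],0,85],[[-2.4,-0.6,3.8],0,85],[[-3.0,-0.8,4.8],0,85],[[-3.5,-0.9,5.6],0,85],[[-3.65,-0.93,6.0],0,85],[[-3.65,-0.93,6.3],0,85]])

```text
clock: 4.6
tcp_pos: [0.3464, -0.2615, 0.1098]
tcp_rot: [[0.23, 0.973, -0.002], [0.973, -0.23, 0.002], [0.002, -0.002, -1.0]]
ft_force: [-0.2, 0.2, 1.1]
finger_gap: 0.847
grip_force: 0.0
```

Call:
apply_moves(deltas=[[[0,0,0.6],0,85],[[0,0,1.2],0,85],[[0,0,1.8],0,85],[[0,0,2.4],0,85],[[0,0,2.7],0,85],[[0,0,2.83],0,85],[[0,0,2.83],0,40],[[0,0,2.83],0,30]])

```text
clock: 5.27
tcp_pos: [0.3482, -0.2615, 0.0274]
tcp_rot: [[0.228, 0.974, 0.001], [0.974, -0.228, -0.001], [-0.001, 0.001, -1.0]]
ft_force: [-0.2, 0.1, 0.1]
finger_gap: 0.723
grip_force: 0.0
```

Call:
apply_moves(deltas=[[[0,0,0],0,30],[[0,0,0],0,30],[[0,0,0],0,30],[[0,0,-0.3],0,30],[[0,0,-0.8],0,30],[[0,0,-1.4],0,30],[[0,0,-2.0],0,30],[[0,0,-2.5],0,30]])

```text
clock: 5.93
tcp_pos: [0.3478, -0.2612, 0.1035]
tcp_rot: [[0.228, 0.974, 0.0], [0.974, -0.228, -0.001], [-0.001, 0.001, -1.0]]
ft_force: [0.4, -0.3, -0.6]
finger_gap: 0.582
grip_force: 30.0
```

```bash
python3 - <<'E'
from h import *
d=wsnap();f=d["frame"];cv2.imwrite("pics/w3.png",f[150:,160:480])
b=sh(0,-.066);print(b)
plan([(*b,.15,-8,30),(*b,.082,-8,30)])
E
```

```text
[ 0.45468062 -0.10414943]
at 5.9833 [ 0.3491 -0.2626  0.106 ] yaw -13.15 j [-52.6   3.2 118.2  -0.   58.3 -39.5] gap 0.582
[[5.94, 2.23, -1.48], np.float64(-0.86), 30]
[[5.95, 2.22, 0.79], np.float64(-0.86), 30]
```

View pics/w3.png

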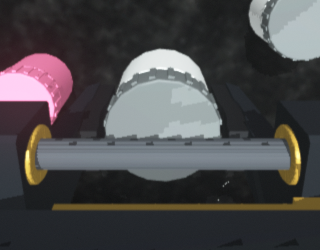

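The wrist crop shows the pot held square between the fingers, lid centre at about crop (162,127). I'll check its offset, then carry it to bay 0.

```bash
python3 - <<'E'
from h import *
d=wsnap();s=arm.state();p=np.array(s["tcp_pos"]);print((np.array(s["tcp_rot"]).T@(onz(d,(322,277),p[2]+.0235)-p)).round(4))
E
```

```text
[ 0.0017  0.0001 -0.0235]
```

Call:
apply_moves(deltas=[[[0.2,0,-0.5],0,30],[[0.8,0.2,-1.0],-0.1,30],[[1.8,0.6,-1.5],-0.2,30],[[2.9,1.0,-1.5],-0.4,30],[[4.0,1.4,-1.5],-0.6,30],[[5.0,1.8,-1.5],-0.8,30],[[5.7,2.1,-1.5],-0.86,30],[[5.95,2.22,-1.5],-0.86,30]])

```text
clock: 6.7
tcp_pos: [0.454, -0.0998, 0.1461]
tcp_rot: [[0.136, 0.991, -0.0], [0.991, -0.136, 0.001], [0.001, -0.001, -1.0]]
ft_force: [-0.5, -0.0, -1.3]
finger_gap: 0.583
grip_force: 30.0
```

```bash
python3 - <<'E'
from h import *
d=wsnap();f=d["frame"];cv2.imwrite("pics/w4.png",f)
b=sh(0,-.066)
plan([(*b,.15,-8,30),(*b,.082,-8,30)])
E
```

```text
at 6.75 [ 0.454  -0.1001  0.1461] yaw -7.85 j [-27.1   3.2 112.7   0.   64.2 -19.3] gap 0.581
[[-0.13, 0.04, -0.13], np.float64(0.03), 30]
[[-0.13, 0.04, 2.14], np.float64(0.03), 30]
```

View pics/w4.png

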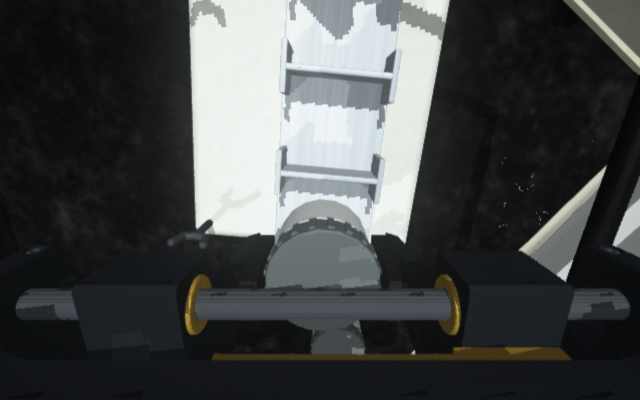

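View: divider tops at (330,175) and (337,71), walls at u≈278 and 383; the pot hangs over bay 0.

```bash
python3 - <<'E'
from h import *
d=wsnap()
a=np.radians(YAW);R=np.array([[np.cos(a),-np.sin(a)],[np.sin(a),np.cos(a)]])
for uv in((330,175),(337,71),(277,172),(383,178),(282,66),(398,74)):
    X=onz(d,uv,.085);print(uv,(R.T@(X[:2]-O)*1e3).round(1))
E
```

```text
(330, 175) [  0.7 -31.4]
(337, 71) [-2.  34.8]
(277, 172) [-35.6 -32.9]
(383, 178) [ 37.2 -29.8]
(282, 66) [-36.3  34.3]
(398, 74) [36.2 36.9]
```

```bash
python3 - <<'E'
from h import *
d=wsnap();s=arm.state()
def go(img,d,z=.085):
    g=cv2.cvtColor(img,cv2.COLOR_BGR2GRAY);L=cv2.createLineSegmentDetector().detect(g)[0][:,0]
    for l in L:
        if np.hypot(l[2]-l[0],l[3]-l[1])<45 or l[[1,3]].max()>240 or not(180<l[[0,2]].mean()<460):continue
        A,B=onz(d,l[:2],z),onz(d,l[2:],z);v=B-A;an=np.degrees(np.arctan2(v[1],v[0]))
        print(l.round(0),"ang mod90",round((an+45)%90-45,2),round(np.linalg.norm(v)*1e3))
go(cv2.imread("pics/w4.png"),d)
print()
# w1 pose
R=np.array([[.227,.974,-.001],[.974,-.227,.001],[0,-.002,-1]]);T=np.eye(4);T[:3,:3]=R;T[:3,3]=[.3994,-.1611,.3002]
M=np.linalg.inv(T@np.array(d["tool_from_camera"]));e=dict(d,R=M[:3,:3],t=M[:3,3]);go(cv2.imread("pics/w1.png"),e)
E
```

```text
[189.  26. 195. 224.] ang mod90 -13.13 128
[206. 234. 258. 235.] ang mod90 -8.59 38
[281. 175. 377. 183.] ang mod90 -12.84 67
[285.  68. 391.  78.] ang mod90 -12.93 66
[377. 178. 281. 170.] ang mod90 -13.03 66
[288. 163. 368. 171.] ang mod90 -13.04 55
[381.  83. 289.  74.] ang mod90 -13.03 58
[402.  51. 394. 102.] ang mod90 -13.59 30
[278.  91. 280.  39.] ang mod90 -13.34 29

[411. 138. 422.   0.] ang mod90 -13.01 141
[327. 148. 389. 147.] ang mod90 -11.93 74
[264.   0. 270. 132.] ang mod90 -13.28 134
[273. 143. 323. 142.] ang mod90 -12.21 59
[506. 153. 391. 147.] ang mod90 -15.88 138
[331.  17. 392.  17.] ang mod90 -13.16 65
[331.  86. 388.  86.] ang mod90 -13.31 64
[378. 155. 509. 160.] ang mod90 -15.27 158
[386.  25. 333.  26.] ang mod90 -13.03 56
```

```bash
sed -i 's/YAW=-13.6/YAW=-13.05/' h.py; python3 - <<'E'
from h import *
d=wsnap()
a=np.radians(YAW);R=np.array([[np.cos(a),-np.sin(a)],[np.sin(a),np.cos(a)]])
for uv in((329,176.5),(338,75.5)):
    X=onz(d,uv,.085);print(uv,(R.T@(X[:2]-O)*1e3).round(1))
b=sh(0,-.0655-.0017);plan([(*b,.11,-7.6,30),(*b,.0815,-7.6,30)])
E
```

```text
(329, 176.5) [ -0.9 -34.9]
(338, 75.5) [-1.4 29.8]
at 6.9 [ 0.4526 -0.1029  0.1462] yaw -8.0 j [-27.5   3.1 112.8  -0.   64.2 -19.5] gap 0.582
[[-0.07, 0.09, 1.21], np.float64(-0.07), 30]
[[-0.07, 0.1, 2.16], np.float64(-0.07), 30]
```

Call:
apply_moves(deltas=[[[-0.05,0.1,0.2],0,30],[[-0.05,0.1,0.5],0,30],[[-0.05,0.1,0.9],0,30],[[-0.05,0.1,1.3],0,30],[[-0.05,0.1,1.6],0,30],[[-0.05,0.1,1.8],0,30],[[-0.05,0.1,1.95],0,30],[[-0.05,0.1,2.05],0,30]])

```text
clock: 7.57
tcp_pos: [0.4558, -0.1046, 0.0846]
tcp_rot: [[0.14, 0.99, -0.001], [0.99, -0.14, 0.0], [0.0, -0.001, -1.0]]
ft_force: [0.7, -0.8, -0.9]
finger_gap: 0.583
grip_force: 30.0
```

Call:
apply_moves(deltas=[[[0,0,0.03],0,30],[[0,0,0.06],0,30],[[0,0,0.09],0,30],[[0,0,0.09],0,30],[[0,0,0.09],0,30],[[0,0,0.09],0,30],[[0,0,0.09],0,30],[[0,0,0.09],0,30]])

```text
clock: 8.23
tcp_pos: [0.4562, -0.1044, 0.0828]
tcp_rot: [[0.139, 0.99, 0.0], [0.99, -0.139, -0.0], [-0.0, 0.0, -1.0]]
ft_force: [0.4, -0.2, -0.1]
finger_gap: 0.588
grip_force: 30.0
```

Call:
apply_moves(deltas=[[[0,0,0.02],0,75],[[0,0,0.02],0,75],[[0,0,0.02],0,75],[[0,0,0.02],0,75],[[0,0,-0.4],0,75],[[0,0,-1.0],0,75],[[0,0,-1.8],0,75],[[0,0,-2.6],0,75]])

```text
clock: 8.9
tcp_pos: [0.4555, -0.1041, 0.161]
tcp_rot: [[0.139, 0.99, -0.001], [0.99, -0.139, 0.001], [0.001, -0.002, -1.0]]
ft_force: [-0.1, 1.4, -0.1]
finger_gap: 0.753
grip_force: 0.0
```

```bash
python3 - <<'E'
from h import *
t=arm.snapshot("top");f=t["frame"];g=arm.snapshot("side")["frame"]
cv2.imwrite("pics/t2.png",cv2.resize(np.hstack([f[110:280,225:405],g[165:305,205:385][:170] if 0 else cv2.copyMakeBorder(g[165:305,205:385],0,30,0,0,0)]),None,fx=2.2,fy=2.2,interpolation=cv2.INTER_CUBIC))
plan([(.4465,-.2482,.15,-13,85),(.4465,-.2482,.026,-13,85)])
E
```

```text
at 9.0 [ 0.4585 -0.1056  0.1644] yaw -8.0 j [-27.5   2.  111.5   0.   66.1 -19.5] gap 0.749
[[-4.76, 0.26, 0.49], np.float64(0.83), 85]
[[-4.75, 0.23, 4.63], np.float64(0.83), 85]
```

View pics/t2.png

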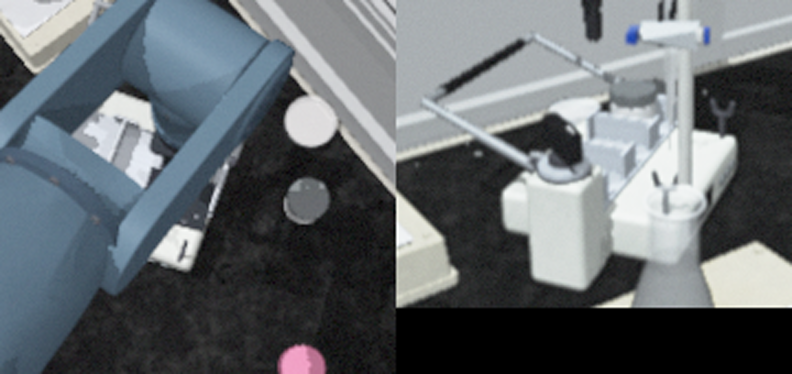

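The composite shows the pot standing level in bay 0 (lid at (635,92)), and the second pot unmoved at (307,200). Fetching it.

Call:
apply_moves(deltas=[[[-0.7,0.05,0.1],0.2,85],[[-1.5,0.1,0.2],0.4,85],[[-2.4,0.15,0.4],0.6,85],[[-3.3,0.2,0.7],0.8,85],[[-4.0,0.25,1.1],0.83,85],[[-4.5,0.25,1.7],0.83,85],[[-4.7,0.25,2.3],0.83,85],[[-4.7,0.25,2.6],0.83,85]])

```text
clock: 9.67
tcp_pos: [0.4423, -0.2455, 0.0798]
tcp_rot: [[0.227, 0.974, -0.003], [0.974, -0.227, 0.002], [0.001, -0.003, -1.0]]
ft_force: [0.2, 0.2, 0.3]
finger_gap: 0.849
grip_force: 0.0
```

```bash
python3 - <<'E'
from h import *
d=wsnap();f=d["frame"];cv2.imwrite("pics/w5.png",f[150:,160:480])
X=proj(d,(.4465,-.2466,.05));print(X-[160,150])
plan([(.4465,-.2466,.026,-13,85)])
E
```

```text
[169.4650691   84.47480875]
at 9.7167 [ 0.4417 -0.2439  0.0788] yaw -13.08 j [-42.4  14.6 108.9   0.   56.9 -29.3] gap 0.851
[[-0.06, 0.19, 1.76], np.float64(-0.01), 85]
```

View pics/w5.png

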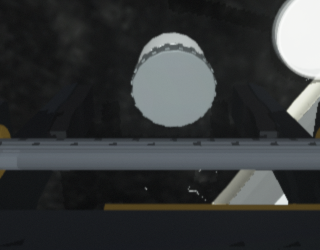

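Lid centre is at crop (174,88), against a prediction of (169,84): within 2 mm. Lowering and gripping.

Call:
apply_moves(deltas=[[[-0.1,0.2,0.4],0,85],[[-0.1,0.2,0.9],0,85],[[-0.1,0.2,1.3],0,85],[[-0.1,0.2,1.6],0,85],[[-0.1,0.2,1.72],0,85],[[-0.1,0.2,1.72],0,60],[[-0.1,0.2,1.72],0,30],[[-0.1,0.2,1.72],0,30]])

```text
clock: 10.38
tcp_pos: [0.4494, -0.2495, 0.0317]
tcp_rot: [[0.225, 0.974, 0.001], [0.974, -0.225, -0.001], [-0.0, 0.001, -1.0]]
ft_force: [-0.5, 0.7, -0.3]
finger_gap: 0.644
grip_force: 0.0
```

Call:
apply_moves(deltas=[[[0,0,0],0,30],[[0,0,0],0,30],[[0,0,0],0,30],[[0,0,-0.4],0,30],[[0,0,-1.2],0,30],[[0,0,-2.2],0,30],[[0,0,-3.2],0,30],[[0,0,-4.1],0,30]])

```text
clock: 11.05
tcp_pos: [0.4489, -0.2493, 0.1564]
tcp_rot: [[0.225, 0.974, 0.0], [0.974, -0.225, -0.0], [-0.0, 0.001, -1.0]]
ft_force: [0.4, -1.3, -0.6]
finger_gap: 0.585
grip_force: 30.0
```

```bash
python3 - <<'E'
from h import *
d=wsnap();f=d["frame"]
# lid extents in the grasp
g=f[240:285,260:390];m=(g.min(2)>85)&(g.max(2)<235)
print([ (240+i,260+np.where(m[i])[0].min(),260+np.where(m[i])[0].max()) for i in range(0,45,6) if m[i].any()])
b=sh(0,0);plan([(*b,.15,-13.05,30),(*b,.082,-13.05,30)])
E
```

```text
[(240, np.int64(279), np.int64(366)), (246, np.int64(277), np.int64(367)), (252, np.int64(270), np.int64(375)), (258, np.int64(271), np.int64(375)), (264, np.int64(268), np.int64(376)), (270, np.int64(266), np.int64(379)), (276, np.int64(268), np.int64(378)), (282, np.int64(268), np.int64(379))]
at 11.1 [ 0.4515 -0.2514  0.1619] yaw -12.97 j [-42.3   8.1 105.2  -0.   66.2 -29.3] gap 0.58
[[7.01, -0.98, 0.36], np.float64(0.01), 30]
[[7.02, -1.0, 2.62], np.float64(0.01), 30]
```

Call:
apply_moves(deltas=[[[0.5,-0.05,-0.1],0,30],[[1.5,-0.2,-0.2],0,30],[[2.6,-0.35,-0.2],0,30],[[3.8,-0.5,-0.2],0,30],[[5.0,-0.7,-0.2],0,30],[[6.1,-0.85,0],0,30],[[6.8,-0.95,0.1],0,30],[[7.0,-1.0,0.2],0,30]])

```text
clock: 11.77
tcp_pos: [0.4666, -0.035, 0.1482]
tcp_rot: [[0.222, 0.975, 0.0], [0.975, -0.222, 0.001], [0.001, -0.0, -1.0]]
ft_force: [-0.1, -0.1, -1.4]
finger_gap: 0.582
grip_force: 30.0
```

Call:
apply_moves(deltas=[[[0,0,0],0,30],[[0,0,0],0,30],[[0,0,0],0,30],[[0,0,0],0,30],[[0,0,0],0,30],[[0,0,0],0,30],[[0,0,0],0,30],[[0,0,0],0,30]])

```text
clock: 12.43
tcp_pos: [0.467, -0.0383, 0.148]
tcp_rot: [[0.225, 0.974, 0.0], [0.974, -0.225, -0.0], [-0.0, 0.0, -1.0]]
ft_force: [0.1, 0.3, -0.6]
finger_gap: 0.581
grip_force: 30.0
```

```bash
python3 - <<'E'
from h import *
s=[arm.state()["tcp_pos"] for _ in range(2)];print(s)
d=wsnap()
a=np.radians(YAW);R=np.array([[np.cos(a),-np.sin(a)],[np.sin(a),np.cos(a)]])
g=cv2.cvtColor(d["frame"],cv2.COLOR_BGR2GRAY);L=cv2.createLineSegmentDetector().detect(g)[0][:,0]
for l in L:
    if np.hypot(l[2]-l[0],l[3]-l[1])<40 or l[[1,3]].max()>240 or not(180<l[[0,2]].mean()<460):continue
    print(l.round(0),[(R.T@(onz(d,q,.085)[:2]-O)*1e3).round(1).tolist() for q in(l[:2],l[2:])])
b=sh(0,-.0015);plan([(*b,.082,-13.05,30)])
E
```

```text
[array([ 0.46697791, -0.03831487,  0.14803999]), array([ 0.46697791, -0.03831487,  0.14803999])]
[266.  69. 183.  70.] [[-39.0, 98.7], [-91.0, 98.2]]
[470.  32. 367.  41.] [[87.0, 119.5], [24.1, 114.5]]
[312.  63. 363.  63.] [[-9.9, 102.3], [22.2, 102.1]]
[278. 171. 374. 170.] [[-33.9, 34.0], [32.5, 34.1]]
[374. 166. 278. 166.] [[32.4, 37.5], [-33.7, 37.5]]
[286. 160. 366. 159.] [[-28.4, 41.8], [26.2, 41.8]]
[354.  71. 301.  70.] [[16.8, 98.0], [-17.0, 98.0]]
[331.  52. 271.  52.] [[1.8, 108.8], [-35.4, 108.8]]
[273. 189. 271. 147.] [[-38.1, 20.7], [-38.3, 50.3]]
at 12.4833 [ 0.467  -0.0382  0.148 ] yaw -13.01 j [-19.2   3.4 112.1   0.   64.4  -6.2] gap 0.583
[[-0.08, 0.12, 2.2], np.float64(0.01), 30]
```

Call:
apply_moves(deltas=[[[-0.05,0.1,0.3],0,30],[[-0.05,0.1,0.7],0,30],[[-0.05,0.1,1.1],0,30],[[-0.05,0.1,1.5],0,30],[[-0.05,0.1,1.8],0,30],[[-0.05,0.1,2.0],0,30],[[-0.05,0.1,2.0],0,30],[[-0.05,0.1,2.0],0,30]])

```text
clock: 13.15
tcp_pos: [0.4695, -0.0401, 0.0876]
tcp_rot: [[0.225, 0.974, -0.0], [0.974, -0.225, 0.0], [0.0, -0.0, -1.0]]
ft_force: [-0.4, -0.4, -1.1]
finger_gap: 0.585
grip_force: 30.0
```

Call:
apply_moves(deltas=[[[0,0,0.04],0,30],[[0,0,0.08],0,30],[[0,0,0.12],0,30],[[0,0,0.12],0,30],[[0,0,0.12],0,30],[[0,0,0.12],0,30],[[0,0,0.12],0,30],[[0,0,0.12],0,30]])

```text
clock: 13.82
tcp_pos: [0.47, -0.0402, 0.0863]
tcp_rot: [[0.224, 0.974, 0.001], [0.974, -0.224, -0.0], [-0.0, 0.001, -1.0]]
ft_force: [-6.0, 2.3, 16.5]
finger_gap: 0.581
grip_force: 30.0
```

Call:
apply_moves(deltas=[[[0,0,-0.05],0,30],[[0,0,-0.07],0,75],[[0,0,-0.07],0,75],[[0,0,-0.07],0,75],[[0,0,-0.5],0,75],[[0,0,-1.2],0,75],[[0,0,-2.2],0,75],[[0,0,-3.2],0,75]])

```text
clock: 14.48
tcp_pos: [0.4687, -0.0399, 0.1805]
tcp_rot: [[0.225, 0.974, -0.002], [0.974, -0.225, 0.001], [0.0, -0.003, -1.0]]
ft_force: [0.3, -0.4, 0.6]
finger_gap: 0.747
grip_force: 0.0
```

```bash
python3 - <<'E'
from h import *
c=lambda th:(*sh(.030-.125*np.cos(th),0),.088+.125*np.sin(th)-.011)
for th in(2.7,2.4,np.pi/2):print(th,np.round(c(th),3))
x,y,z=c(2.72);plan([(x,y,.25,-13,50),(x,y,.19,-13,50),(x,y,z,-13,50)])
d=arm.snapshot("side")["frame"];cv2.imwrite("pics/s3.png",cv2.resize(d[120:305,165:415],None,fx=3,fy=3,interpolation=cv2.INTER_CUBIC))
E
```

```text
2.7 [ 0.61  -0.072  0.13 ]
2.4 [ 0.589 -0.068  0.161]
1.5707963267948966 [ 0.499 -0.047  0.202]
at 14.4833 [ 0.4687 -0.0399  0.1805] yaw -13.0 j [-19.4   1.1 110.3  -0.   68.7  -6.4] gap 0.747
[[0.0, 4.85, -2.33], np.float64(0.0), 50]
[[0.0, 4.85, -0.33], np.float64(0.0), 50]
[[0.0, 4.86, 1.73], np.float64(0.0), 50]
```

View pics/s3.png

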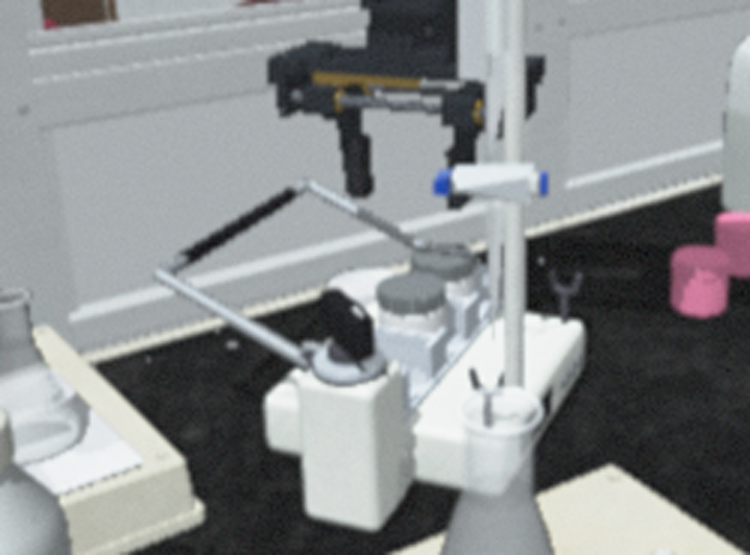

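Both pots stand level in bays 1 and 0 (lids at (410,292) and (443,258)), and the bail is still leaning back. Going to hover above the bar.

Call:
apply_moves(deltas=[[[0,0.3,-0.7],0,60],[[0,0.9,-1.4],0,60],[[0,1.8,-2.0],0,60],[[0,2.8,-2.2],0,60],[[0,3.7,-2.0],0,60],[[0,4.4,-1.6],0,60],[[0,4.75,-1.2],0,60],[[0,4.85,-0.9],0,60]])

```text
clock: 15.2
tcp_pos: [0.6123, -0.0733, 0.2056]
tcp_rot: [[0.225, 0.974, -0.001], [0.974, -0.225, 0.0], [0.0, -0.001, -1.0]]
ft_force: [0.5, -0.4, -0.5]
finger_gap: 0.598
grip_force: 0.0
```

```bash
python3 - <<'E'
from h import *
d=wsnap();f=d["frame"];cv2.imwrite("pics/w6.png",f)
s=arm.state();print(s["tcp_pos"],s["ft_force"])
for th in(2.6,2.72,2.8):print(th,[proj(d,(*sh(.030-.125*np.cos(th),y),.088+.125*np.sin(th))).round(0).tolist() for y in(0,.08)])
E
```

```text
[ 0.61079662 -0.0728144   0.20356103] [-1.70466512 -0.09263183 -1.24089456]
2.6 [[309.0, 220.0], [308.0, 98.0]]
2.72 [[320.0, 214.0], [319.0, 99.0]]
2.8 [[325.0, 210.0], [325.0, 99.0]]
```

View pics/w6.png

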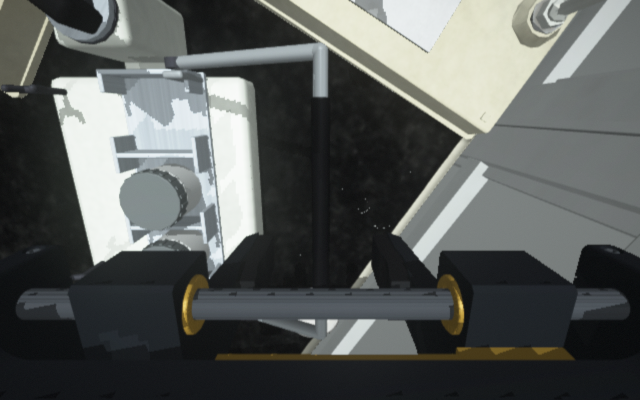

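The bar's sleeve runs at u≈321, centred between the fingers and matching θ≈2.73. Descending and gripping.

Call:
apply_moves(deltas=[[[0,0,0.5],0,60],[[0,0,1.1],0,60],[[0,0,1.7],0,60],[[0,0,2.2],0,60],[[0,0,2.5],0,60],[[0,0,2.5],0,30],[[0,0,2.5],0,5],[[0,0,2.5],0,5]])

```text
clock: 15.92
tcp_pos: [0.6119, -0.0729, 0.1337]
tcp_rot: [[0.225, 0.974, 0.002], [0.974, -0.225, -0.001], [-0.0, 0.002, -1.0]]
ft_force: [1.0, -1.2, 1.3]
finger_gap: 0.396
grip_force: 0.0
```

Call:
apply_moves(deltas=[[[0,0,0],0,5],[[0,0,0],0,5],[[0,0,0],0,5],[[0,0,0],0,5],[[0,0,0],0,5],[[0,0,0],0,5],[[0,0,0],0,5],[[0,0,0],0,5]])

```text
clock: 16.58
tcp_pos: [0.6113, -0.0728, 0.1324]
tcp_rot: [[0.225, 0.974, -0.0], [0.974, -0.225, -0.0], [-0.0, -0.0, -1.0]]
ft_force: [-0.4, -0.1, 0.1]
finger_gap: 0.137
grip_force: 30.0
```

```bash
python3 - <<'E'
from h import *
s=arm.state();print(np.round(s["tcp_pos"],4),np.round(s["ft_force"],1),s["finger_gap"],s["grip_force"])
a=np.radians(YAW);R=np.array([[np.cos(a),-np.sin(a)],[np.sin(a),np.cos(a)]]);q=R.T@(s["tcp_pos"][:2]-O);print("shaker xy",q.round(4))
# rows in tool axes relative to current, bar radius around hinge
th0=np.arctan2(s["tcp_pos"][2]+.011-.088,-(q[0]-.030));print(th0,np.hypot(s["tcp_pos"][2]+.011-.088,q[0]-.03))
for th in np.linspace(2.73,0,25):
    print(round(th,3),"y",round((-.125*np.cos(th)+.125*np.cos(2.73))/.03,2),"z",round(-(.125*np.sin(th)-.125*np.sin(2.73))/.03,2))
E
```

```text
[ 0.6113 -0.0728  0.1324] [-0.4 -0.1  0.1] 0.1365185602607822 30.000028610229492
shaker xy [ 1.449e-01 -1.000e-04]
2.6921454010529087 0.1275234290228365
2.73 y 0.0 z -0.0
2.616 y -0.21 z -0.42
2.502 y -0.47 z -0.82
2.389 y -0.78 z -1.18
2.275 y -1.12 z -1.51
2.161 y -1.5 z -1.79
2.047 y -1.91 z -2.04
1.934 y -2.34 z -2.23
1.82 y -2.79 z -2.37
1.706 y -3.26 z -2.46
1.592 y -3.73 z -2.5
1.479 y -4.2 z -2.48
1.365 y -4.67 z -2.41
1.251 y -5.13 z -2.29
1.138 y -5.57 z -2.11
1.024 y -5.99 z -1.89
0.91 y -6.38 z -1.62
0.796 y -6.73 z -1.31
0.683 y -7.05 z -0.96
0.569 y -7.33 z -0.58
0.455 y -7.56 z -0.16
0.341 y -7.75 z 0.27
0.228 y -7.88 z 0.73
0.114 y -7.96 z 1.19
0.0 y -7.99 z 1.67
```

Call:
apply_moves(deltas=[[[0,-0.21,-0.42],0,5],[[0,-0.47,-0.82],0,5],[[0,-0.78,-1.18],0,5],[[0,-1.12,-1.5],0,5],[[0,-1.5,-1.8],0,5],[[0,-1.9,-2.04],0,5],[[0,-2.34,-2.23],0,5],[[0,-2.8,-2.37],0,5]])

```text
clock: 17.25
tcp_pos: [0.534, -0.055, 0.208]
tcp_rot: [[0.225, 0.974, 0.014], [0.974, -0.225, -0.003], [0.0, 0.014, -1.0]]
ft_force: [6.6, 0.8, 8.4]
finger_gap: 0.136
grip_force: 30.0
```

Call:
apply_moves(deltas=[[[0,-0.47,-0.05],0,5],[[0,-0.93,-0.1],0,5],[[0,-1.4,-0.1],0,5],[[0,-1.87,-0.04],0,5],[[0,-2.33,0.08],0,5],[[0,-2.77,0.26],0,5],[[0,-3.19,0.48],0,5],[[0,-3.58,0.75],0,5]])

```text
clock: 17.92
tcp_pos: [0.4262, -0.03, 0.183]
tcp_rot: [[0.225, 0.974, 0.006], [0.974, -0.225, -0.001], [-0.0, 0.006, -1.0]]
ft_force: [1.7, 0.3, 2.7]
finger_gap: 0.138
grip_force: 30.0
```

```bash
python3 - <<'E'
from h import *
d=wsnap();f=d["frame"];cv2.imwrite("pics/w7.png",f[150:,160:480])
s=arm.state();a=np.radians(YAW);R=np.array([[np.cos(a),-np.sin(a)],[np.sin(a),np.cos(a)]]);q=R.T@(s["tcp_pos"][:2]-O);print("shaker xy",q.round(4),s["tcp_pos"],s["ft_force"].round(1),s["finger_gap"],s["grip_force"])
E
```

```text
shaker xy [-0.0481 -0.0001] [ 0.42326635 -0.02926601  0.18060383] [-2.8  0.8  3.3] 0.13403099148514247 29.998554289340973
```

Call:
apply_moves(deltas=[[[0,-0.35,0.3],0,5],[[0,-0.67,0.66],0,5],[[0,-0.95,1.04],0,5],[[0,-1.18,1.46],0,5],[[0,-1.37,1.9],0,5],[[0,-1.5,2.35],0,5],[[0,-1.58,2.8],0,5],[[0,-1.6,3.1],0,5]])

```text
clock: 18.63
tcp_pos: [0.3773, -0.0187, 0.0871]
tcp_rot: [[0.225, 0.974, -0.002], [0.974, -0.225, 0.001], [0.0, -0.002, -1.0]]
ft_force: [-5.0, 1.0, 3.3]
finger_gap: 0.131
grip_force: 29.6
```

Call:
apply_moves(deltas=[[[0,0,0.05],0,5],[[0,0,0.1],0,5],[[0,0,0.15],0,5],[[0,0,0.2],0,5],[[0,0,0.2],0,5],[[0,0,0.2],0,5],[[0,0,0.2],0,5],[[0,0,0.2],0,5]])

```text
clock: 19.3
tcp_pos: [0.3769, -0.0186, 0.0817]
tcp_rot: [[0.225, 0.974, -0.003], [0.974, -0.225, 0.001], [0.0, -0.003, -1.0]]
ft_force: [-5.9, 1.5, -1.9]
finger_gap: 0.132
grip_force: 29.9
```

```bash
python3 - <<'E'
from h import *
s=arm.state();a=np.radians(YAW);R=np.array([[np.cos(a),-np.sin(a)],[np.sin(a),np.cos(a)]]);q=R.T@(s["tcp_pos"][:2]-O);print("shaker xy",q.round(4),s["tcp_pos"].round(4),s["ft_force"].round(1),s["finger_gap"],s["grip_force"])
E
```

```text
shaker xy [-0.0957 -0.0002] [ 0.3769 -0.0186  0.0817] [-5.9  1.5 -1.9] 0.13194476728549756 29.90643985569477
```

Call:
apply_moves(deltas=[[[0,0.1,0.05],0,5],[[0,0.1,0.1],0,5],[[0,0.1,0.15],0,5],[[0,0.1,0.2],0,5],[[0,0.1,0.2],0,5],[[0,0.1,0.2],0,5],[[0,0.1,0.2],0,5],[[0,0.1,0.2],0,5]])

```text
clock: 19.97
tcp_pos: [0.377, -0.0185, 0.0759]
tcp_rot: [[0.223, 0.975, -0.011], [0.975, -0.223, 0.002], [0.0, -0.011, -1.0]]
ft_force: [-21.6, 2.9, 22.3]
finger_gap: 0.128
grip_force: 27.8
```

Call:
apply_moves(deltas=[[[0,-0.1,-0.1],0,5],[[0,-0.2,-0.1],0,5],[[0,-0.2,-0.1],0,50],[[0,-0.2,-0.1],0,50],[[0,-0.2,-0.1],0,50],[[0,-0.2,-0.5],0,50],[[0,-0.2,-1.3],0,50],[[0,-0.2,-2.3],0,50]])

```text
clock: 20.63
tcp_pos: [0.3737, -0.0179, 0.1444]
tcp_rot: [[0.225, 0.974, -0.004], [0.974, -0.225, 0.001], [0.0, -0.004, -1.0]]
ft_force: [0.3, 0.4, -0.3]
finger_gap: 0.502
grip_force: 0.0
```

Call:
apply_moves(deltas=[[[0,0,-0.7],0,40],[[0,0,-1.4],0,40],[[0,0,-2.1],0,40],[[0,0,-2.8],0,40],[[0,0,-3.3],0,40],[[0,0,-3.6],0,40],[[0,0,-3.6],0,40],[[0,0,-3.6],0,40]])

```text
clock: 21.3
tcp_pos: [0.3752, -0.0184, 0.2528]
tcp_rot: [[0.225, 0.974, 0.0], [0.974, -0.225, -0.0], [-0.0, 0.0, -1.0]]
ft_force: [0.5, 0.9, 0.1]
finger_gap: 0.399
grip_force: 0.0
```

```bash
python3 - <<'E'
from h import *
t=arm.snapshot("side");f=t["frame"]
cv2.imwrite("pics/s4.png",cv2.resize(f[150:310,185:385],None,fx=3.7,fy=3.7,interpolation=cv2.INTER_CUBIC))
for y in(.107,-.107,.08,-.08):print(y,((proj(t,(*sh(-.095,y),.088))-[185,150])*3.7).round(0))
k=sh(-.020,.141);print("knob",k);plan([(*k,.22,-13,40)])
E
```

```text
0.107 [511. 370.]
-0.107 [627. 222.]
0.08 [529. 347.]
-0.08 [615. 237.]
knob [0.48255451 0.10187447]
at 21.35 [ 0.3747 -0.0182  0.2521] yaw -12.99 j [-21.1 -17.9 118.1  -0.   79.9  -8.1] gap 0.4
[[4.71, 2.6, 1.07], np.float64(0.0), 40]
```

View pics/s4.png

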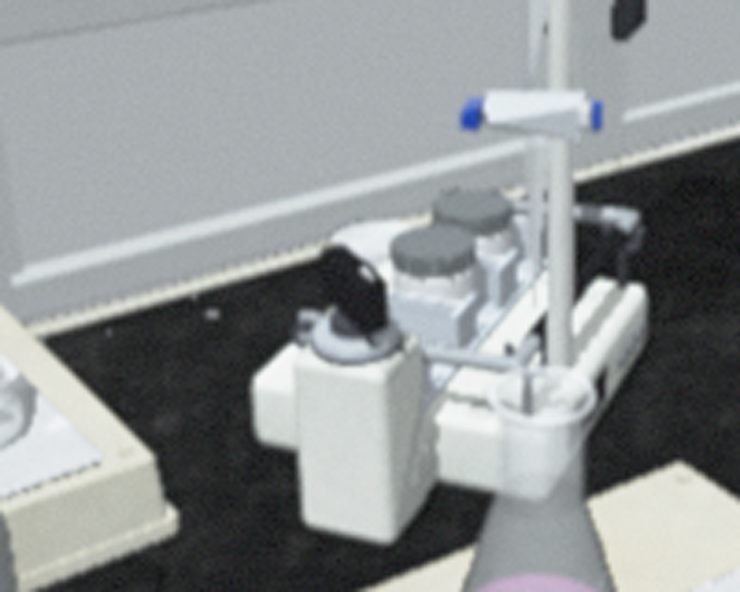

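The side crop shows the bar lying in the front cradles (arm ends at (515,365) and (630,220), as predicted for closed), with both pots upright. Next the knob. I first locate the blue stopcock on the rod, for clearance.

```bash
python3 - <<'E'
from h import *
t=arm.snapshot("top");s=arm.snapshot("side")
def blue(f):
    h=cv2.cvtColor(f,cv2.COLOR_BGR2HSV);m=cv2.inRange(h,(110,130,60),(130,255,255));n,l,st,c=cv2.connectedComponentsWithStats(m)
    return [c[i] for i in range(1,n) if 8<st[i,4]<400]
a,b=blue(t["frame"]),blue(s["frame"])
for p in a:
    for q in b:
        X=tri(t,p,s,q);e=np.linalg.norm(proj(t,X)-p)+np.linalg.norm(proj(s,X)-q)
        if e<12 and -.3<X[2]<1:print(p.round(),q.round(),X.round(3),round(e,1))
k=sh(-.020,.141);plan([(*k,.25,33,40)])
E
```

```text
[128. 175.] [312. 181.] [0.387 0.281 0.294] 0.4
at 21.45 [ 0.3745 -0.0181  0.2517] yaw -12.99 j [-21.1 -17.9 118.1  -0.   79.9  -8.1] gap 0.4
[[4.71, 2.61, 0.05], np.float64(-7.67), 40]
```

Call:
apply_moves(deltas=[[[0.5,0.3,0],-1,40],[[1.2,0.7,0],-2,40],[[2.0,1.1,0],-3,40],[[2.8,1.6,0],-4,40],[[3.5,2.0,0],-5,40],[[4.1,2.3,0],-6,40],[[4.5,2.5,0],-7,40],[[4.7,2.6,0],-7.7,40]])

```text
clock: 22.12
tcp_pos: [0.483, 0.1029, 0.2515]
tcp_rot: [[-0.553, 0.833, -0.002], [0.833, 0.553, 0.0], [0.002, -0.002, -1.0]]
ft_force: [-0.4, -0.5, -0.5]
finger_gap: 0.399
grip_force: 0.0
```

Call:
apply_moves(deltas=[[[0,0,0],0,40],[[0,0,0],0,40],[[0,0,0],0,40],[[0,0,0],0,40],[[0,0,0],0,40],[[0,0,0],0,40],[[0,0,0],0,40],[[0,0,0],0,40]])

```text
clock: 22.78
tcp_pos: [0.4828, 0.1013, 0.2532]
tcp_rot: [[-0.547, 0.837, 0.0], [0.837, 0.547, -0.0], [-0.0, 0.0, -1.0]]
ft_force: [0.4, -0.5, 0.1]
finger_gap: 0.397
grip_force: 0.0
```

```bash
python3 - <<'E'
from h import *
d=wsnap();f=d["frame"];cv2.imwrite("pics/w8.png",f)
s=arm.state();print(s["tcp_pos"].round(4),np.round(s["joint_positions"],1));k=sh(-.02,.141)
print(proj(d,(*k,.156)).round(0),proj(d,(*k,.11)).round(0))
E
```

```text
[0.4828 0.1014 0.2531] [ -2.   -0.6 103.1   0.   77.5 -35.1]
[322. 201.] [322. 188.]
```

View pics/w8.png

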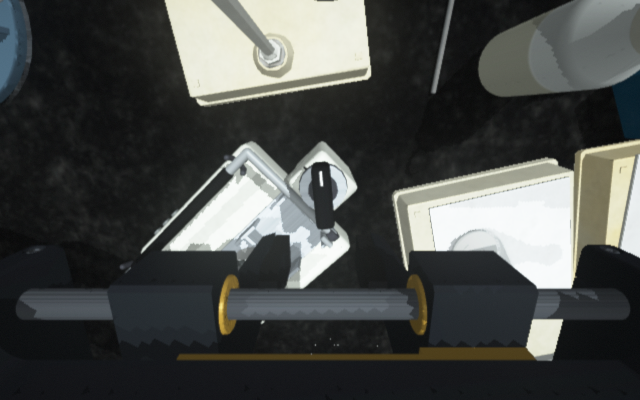

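The knob is a near-vertical black bar from (321,165) to (324,226), centred in the fingers. Measuring its exact angle and centre.

```bash
python3 - <<'E'
from h import *
d=wsnap();f=d["frame"]
m=((f.max(2)<60)*255).astype(np.uint8);r=np.zeros_like(m);r[160:232,308:338]=m[160:232,308:338]
n,l,st,c=cv2.connectedComponentsWithStats(r);i=l[205,323];print(st[i],c[i]);P=np.argwhere(l==i)[:,::-1].astype(np.float32)
print(cv2.minAreaRect(P))
for v in range(166,230,6):
    q=P[P[:,1]==v,0]; print(v,q.min() if len(q) else 0,q.max() if len(q) else 0,end="; ")
s=arm.state();R=s["tcp_rot"]
for uv in((321,165),(325,226),(323,196)):print((R.T@(onz(d,uv,.156)-s["tcp_pos"])).round(4))
E
```

```text
[ 312  163   26   66 1135] [322.92863436 197.04933921]
((323.9307861328125, 194.94615173339844), (65.61437225341797, 22.450286865234375), 82.87498474121094)
166 312.0 328.0; 172 312.0 328.0; 178 312.0 330.0; 184 312.0 330.0; 190 312.0 331.0; 196 313.0 331.0; 202 315.0 331.0; 208 315.0 331.0; 214 316.0 337.0; 220 316.0 337.0; 226 318.0 332.0; [ 0.0309 -0.0008  0.0971]
[-0.0215  0.0024  0.0971]
[0.005  0.0007 0.0971]
```

Call:
apply_moves(deltas=[[[0.05,0.03,0.6],-0.4,45],[[0.05,0.03,1.3],-0.7,45],[[0.05,0.03,2.0],-0.7,45],[[0.05,0.03,2.7],-0.7,45],[[0.05,0.03,3.4],-0.7,45],[[0.05,0.03,3.8],-0.7,45],[[0.05,0.03,4.0],-0.7,45],[[0.05,0.03,4.0],-0.7,45]])

```text
clock: 23.55
tcp_pos: [0.4818, 0.1033, 0.1317]
tcp_rot: [[-0.607, 0.794, -0.003], [0.794, 0.607, 0.0], [0.002, -0.002, -1.0]]
ft_force: [-0.4, 0.4, 0.2]
finger_gap: 0.451
grip_force: 0.0
```

Call:
apply_moves(deltas=[[[0,0,0],0,20],[[0,0,0],0,10],[[0,0,0],0,10],[[0,0,0],0,10],[[0,0,0],0,10],[[0,0,0],0,10],[[0,0,0],0,10],[[0,0,0],0,10]])

```text
clock: 24.22
tcp_pos: [0.4826, 0.1026, 0.1341]
tcp_rot: [[-0.608, 0.794, -0.0], [0.794, 0.608, -0.001], [-0.001, -0.001, -1.0]]
ft_force: [-5.7, -2.7, 6.1]
finger_gap: 0.175
grip_force: 30.0
```

```bash
cat > st.py <<'E'
from h import *
s=arm.state();R=s["tcp_rot"];print(round(s["clock"],2),s["tcp_pos"].round(4),"F",s["ft_force"].round(1),"M",s["moment"].round(3),"yaw",np.degrees(np.arctan2(R[1,1],R[0,1])).round(2),"j6",round(s["joint_positions"][5],1),"eff6",s["effort"][5].round(3),"gap",round(s["finger_gap"],3),"grip",s["grip_force"].round(1))
E
python3 st.py
```

```text
Traceback (most recent call last):
  File "st.py", line 2, in <module>
    s=arm.state();R=s["tcp_rot"];print(round(s["clock"],2),s["tcp_pos"].round(4),"F",s["ft_force"].round(1),"M",s["moment"].round(3),"yaw",np.degrees(np.arctan2(R[1,1],R[0,1])).round(2),"j6",round(s["joint_positions"][5],1),"eff6",s["effort"][5].round(3),"gap",round(s["finger_gap"],3),"grip",s["grip_force"].round(1))
                                                                                                                                                                                                                                                                                                     ^^^^^^^^^^^^^^^^^^^^^
AttributeError: 'float' object has no attribute 'round'
```

Call:
apply_moves(deltas=[[[0,0,0],0.3,10],[[0,0,0],0.9,10],[[0,0,0],1.6,10],[[0,0,0],2.3,10],[[0,0,0],3.0,10],[[0,0,0],3.7,10],[[0,0,0],4.4,10],[[0,0,0],5,10]])

```text
clock: 24.88
tcp_pos: [0.4822, 0.1025, 0.134]
tcp_rot: [[-0.126, 0.992, -0.001], [0.992, 0.126, -0.002], [-0.002, -0.002, -1.0]]
ft_force: [-6.5, -3.5, 6.7]
finger_gap: 0.177
grip_force: 30.0
```

```bash
sed -i 's/s\["grip_force"\].round(1)/s["grip_force"]/' st.py; python3 st.py
```

```text
24.88 [0.4822 0.1025 0.134 ] F [-6.5 -3.5  6.7] M [-0.842  1.129  0.087] yaw 7.24 j6 -8.9 eff6 -0.738 gap 0.177 grip 29.9999360460788
```

Call:
apply_moves(deltas=[[[0,0,0],0.7,10],[[0,0,0],1.5,10],[[0,0,0],2.3,10],[[0,0,0],3.1,10],[[0,0,0],3.9,10],[[0,0,0],4.7,10],[[0,0,0],5.4,10],[[0,0,0],6,10]])

```text
clock: 25.55
tcp_pos: [0.4817, 0.1026, 0.134]
tcp_rot: [[0.481, 0.877, -0.002], [0.877, -0.481, -0.002], [-0.003, -0.001, -1.0]]
ft_force: [-8.8, -4.0, 10.0]
finger_gap: 0.178
grip_force: 30.0
```

```bash
python3 st.py
```

```text
25.55 [0.4817 0.1026 0.134 ] F [-8.8 -4.  10. ] M [-0.743  1.556  0.174] yaw -28.76 j6 27.1 eff6 -0.716 gap 0.178 grip 30.000218907371163
```

Call:
apply_moves(deltas=[[[0,0,0],0.7,10],[[0,0,0],1.5,10],[[0,0,0],2.3,10],[[0,0,0],3.1,10],[[0,0,0],3.9,10],[[0,0,0],4.7,10],[[0,0,0],5.4,10],[[0,0,0],6,10]])

```text
clock: 26.22
tcp_pos: [0.4814, 0.1029, 0.134]
tcp_rot: [[0.905, 0.426, -0.003], [0.426, -0.905, -0.001], [-0.003, -0.0, -1.0]]
ft_force: [-9.8, -3.6, 12.2]
finger_gap: 0.179
grip_force: 30.0
```

```bash
python3 st.py
```

```text
26.22 [0.4814 0.1029 0.134 ] F [-9.8 -3.6 12.2] M [-0.497  1.808  0.141] yaw -64.76 j6 63.1 eff6 -0.72 gap 0.179 grip 30.00037707388401
```

Call:
apply_moves(deltas=[[[-0.03,-0.02,-0.08],0,10],[[-0.03,-0.02,-0.08],0.7,10],[[-0.03,-0.02,-0.08],1.4,10],[[-0.03,-0.02,-0.08],2.1,10],[[-0.03,-0.02,-0.08],2.8,10],[[-0.03,-0.02,-0.08],3.4,10],[[-0.03,-0.02,-0.08],3.8,10],[[-0.03,-0.02,-0.08],4,10]])

```text
clock: 26.88
tcp_pos: [0.481, 0.1032, 0.1343]
tcp_rot: [[1.0, 0.024, -0.001], [0.024, -1.0, -0.0], [-0.001, 0.0, -1.0]]
ft_force: [2.2, -1.6, -12.5]
finger_gap: 0.176
grip_force: 30.0
```

```bash
cat > st2.py <<'E'
from h import *
M=[];F=[]
for i in range(4):
    s=arm.state();M.append(s["moment"][2]);F.append(s["ft_force"]);arm.snapshot("side")
R=s["tcp_rot"];print(round(s["clock"],2),s["tcp_pos"].round(4),"F",np.mean(F,0).round(1),"Mz",np.mean(M).round(3),np.std(M).round(3),"yaw",np.degrees(np.arctan2(R[1,1],R[0,1])).round(2),"j6",round(s["joint_positions"][5],1),"gap",round(s["finger_gap"],3))
E
python3 st2.py
```

```text
27.03 [0.481  0.1032 0.1344] F [  3.2  -1.9 -14.4] Mz 0.115 0.015 yaw -88.51 j6 86.8 gap 0.176
```

Call:
apply_moves(deltas=[[[0,0,0.04],0.3,10],[[0,0,0.04],0.6,10],[[0,0,0.04],0.9,10],[[0,0,0.04],1.2,10],[[0,0,0.04],1.5,10],[[0,0,0.04],1.5,10],[[0,0,0.04],1.5,10],[[0,0,0.04],1.5,10]])

```text
clock: 27.75
tcp_pos: [0.4811, 0.1033, 0.1342]
tcp_rot: [[0.991, -0.131, -0.001], [-0.131, -0.991, -0.0], [-0.001, 0.0, -1.0]]
ft_force: [-2.6, -3.7, -5.9]
finger_gap: 0.181
grip_force: 30.0
```

```bash
python3 st2.py
```

```text
27.9 [0.4812 0.1033 0.1342] F [-3.8 -3.8 -5.2] Mz 0.086 0.022 yaw -97.54 j6 95.8 gap 0.179
```

Call:
apply_moves(deltas=[[[0,0,0],0.2,10],[[0,0,0],0.4,10],[[0,0,0],0.6,10],[[0,0,0],0.8,10],[[0,0,0],1.0,10],[[0,0,0],1.0,10],[[0,0,0],1.0,10],[[0,0,0],1.0,10]])

```text
clock: 28.62
tcp_pos: [0.4812, 0.1034, 0.1342]
tcp_rot: [[0.972, -0.234, -0.001], [-0.234, -0.972, -0.0], [-0.001, 0.0, -1.0]]
ft_force: [-4.3, -3.1, -4.3]
finger_gap: 0.178
grip_force: 30.0
```

```bash
python3 st2.py
```

```text
28.77 [0.4812 0.1034 0.1342] F [-3.9 -3.5 -4.6] Mz 0.086 0.011 yaw -103.55 j6 101.8 gap 0.178
```

Call:
apply_moves(deltas=[[[0,0,0],0.2,10],[[0,0,0],0.4,10],[[0,0,0],0.6,10],[[0,0,0],0.8,10],[[0,0,0],1.0,10],[[0,0,0],1.0,10],[[0,0,0],1.0,10],[[0,0,0],1.0,10]])

```text
clock: 29.48
tcp_pos: [0.4812, 0.1035, 0.1342]
tcp_rot: [[0.942, -0.335, -0.001], [-0.335, -0.942, 0.0], [-0.001, 0.0, -1.0]]
ft_force: [-4.9, -3.7, -4.6]
finger_gap: 0.179
grip_force: 30.0
```

```bash
python3 st2.py
```

```text
29.63 [0.4812 0.1035 0.1342] F [-4.3 -3.4 -4.5] Mz 0.129 0.035 yaw -109.57 j6 107.9 gap 0.176
```

Call:
apply_moves(deltas=[[[0,0,0],0.2,10],[[0,0,0],0.4,10],[[0,0,0],0.6,10],[[0,0,0],0.8,10],[[0,0,0],1.0,10],[[0,0,0],1.0,10],[[0,0,0],1.0,10],[[0,0,0],1.0,10]])

```text
clock: 30.35
tcp_pos: [0.4812, 0.1036, 0.1342]
tcp_rot: [[0.902, -0.432, -0.001], [-0.432, -0.902, 0.0], [-0.001, 0.0, -1.0]]
ft_force: [-4.7, -2.4, -4.7]
finger_gap: 0.176
grip_force: 30.0
```

```bash
python3 st2.py
```

```text
30.5 [0.4812 0.1036 0.1342] F [-4.8 -2.6 -4.5] Mz 0.14 0.029 yaw -115.58 j6 113.9 gap 0.175
```

Call:
apply_moves(deltas=[[[0,0,0],0.2,10],[[0,0,0],0.4,10],[[0,0,0],0.6,10],[[0,0,0],0.8,10],[[0,0,0],1.0,10],[[0,0,0],1.0,10],[[0,0,0],1.0,10],[[0,0,0],1.0,10]])

```text
clock: 31.22
tcp_pos: [0.4813, 0.1036, 0.1342]
tcp_rot: [[0.852, -0.524, -0.001], [-0.524, -0.852, 0.0], [-0.001, 0.0, -1.0]]
ft_force: [-3.7, -1.5, -4.2]
finger_gap: 0.179
grip_force: 30.0
```

```bash
python3 st2.py
```

```text
31.37 [0.4813 0.1036 0.1342] F [-4.7 -2.  -4.6] Mz 0.137 0.02 yaw -121.59 j6 119.9 gap 0.181
```

Call:
apply_moves(deltas=[[[0,0,0],0.2,10],[[0,0,0],0.4,10],[[0,0,0],0.6,10],[[0,0,0],0.8,10],[[0,0,0],1.0,10],[[0,0,0],1.0,10],[[0,0,0],1.0,10],[[0,0,0],1.0,10]])

```text
clock: 32.08
tcp_pos: [0.4813, 0.1037, 0.1342]
tcp_rot: [[0.792, -0.61, -0.001], [-0.61, -0.792, 0.0], [-0.001, 0.0, -1.0]]
ft_force: [-4.6, -2.1, -4.0]
finger_gap: 0.178
grip_force: 30.0
```

```bash
python3 st2.py
```

```text
32.23 [0.4813 0.1037 0.1342] F [-4.9 -1.3 -3.9] Mz 0.104 0.011 yaw -127.63 j6 125.9 gap 0.18
```

```bash
sed -i 's/range(4)/range(6)/' st2.py; python3 st2.py
```

```text
32.53 [0.4813 0.1037 0.1342] F [-4.8 -1.2 -3.8] Mz 0.076 0.016 yaw -127.63 j6 125.9 gap 0.177
```

Call:
apply_moves(deltas=[[[0,0,0],0.2,10],[[0,0,0],0.4,10],[[0,0,0],0.6,10],[[0,0,0],0.8,10],[[0,0,0],1.0,10],[[0,0,0],1.0,10],[[0,0,0],1.0,10],[[0,0,0],1.0,10]])

```text
clock: 33.25
tcp_pos: [0.4814, 0.1037, 0.1342]
tcp_rot: [[0.724, -0.69, -0.001], [-0.69, -0.724, 0.001], [-0.001, 0.0, -1.0]]
ft_force: [-5.7, -1.0, -4.6]
finger_gap: 0.181
grip_force: 30.0
```

```bash
python3 st2.py
```

```text
33.5 [0.4814 0.1037 0.1342] F [-5.1 -1.  -4.3] Mz 0.077 0.019 yaw -133.64 j6 131.9 gap 0.18
```

Call:
apply_moves(deltas=[[[0,0,0],0.2,10],[[0,0,0],0.4,10],[[0,0,0],0.6,10],[[0,0,0],0.8,10],[[0,0,0],1.0,10],[[0,0,0],1.0,10],[[0,0,0],1.0,10],[[0,0,0],1.0,10]])

```text
clock: 34.22
tcp_pos: [0.4815, 0.1038, 0.1342]
tcp_rot: [[0.647, -0.762, -0.0], [-0.762, -0.647, 0.001], [-0.001, -0.0, -1.0]]
ft_force: [-5.0, 1.0, -4.5]
finger_gap: 0.181
grip_force: 30.0
```

```bash
python3 st2.py
```

```text
34.47 [0.4814 0.1038 0.1342] F [-5.   0.3 -3.8] Mz 0.181 0.028 yaw -139.65 j6 137.9 gap 0.181
```

Call:
apply_moves(deltas=[[[0,0,0],0.2,10],[[0,0,0],0.4,10],[[0,0,0],0.6,10],[[0,0,0],0.8,10],[[0,0,0],1.0,10],[[0,0,0],1.0,10],[[0,0,0],1.0,10],[[0,0,0],1.0,10]])

```text
clock: 35.18
tcp_pos: [0.4815, 0.1038, 0.1342]
tcp_rot: [[0.564, -0.826, -0.0], [-0.826, -0.564, 0.001], [-0.001, -0.0, -1.0]]
ft_force: [-5.6, 0.8, -4.5]
finger_gap: 0.179
grip_force: 30.0
```

```bash
python3 st2.py
```

```text
35.43 [0.4815 0.1038 0.1342] F [-5.   0.7 -3.7] Mz 0.037 0.028 yaw -145.67 j6 144.0 gap 0.177
```

Call:
apply_moves(deltas=[[[0,0,0],0.2,10],[[0,0,0],0.4,10],[[0,0,0],0.6,10],[[0,0,0],0.8,10],[[0,0,0],1.0,10],[[0,0,0],1.0,10],[[0,0,0],1.0,10],[[0,0,0],1.0,10]])

```text
clock: 36.15
tcp_pos: [0.4816, 0.1039, 0.1342]
tcp_rot: [[0.474, -0.88, -0.0], [-0.88, -0.474, 0.001], [-0.001, -0.0, -1.0]]
ft_force: [-5.2, 1.5, -2.9]
finger_gap: 0.176
grip_force: 30.0
```

```bash
python3 st2.py
```

```text
36.4 [0.4816 0.1039 0.1342] F [-4.8  1.3 -3.7] Mz -0.101 0.035 yaw -151.69 j6 150.0 gap 0.178
```

Call:
apply_moves(deltas=[[[0,0,0],0.2,10],[[0,0,0],0.4,10],[[0,0,0],0.6,10],[[0,0,0],0.8,10],[[0,0,0],0.8,10],[[0,0,0],0.8,10],[[0,0,0],0.8,10],[[0,0,0],0.8,10]])

```text
clock: 37.12
tcp_pos: [0.4816, 0.1039, 0.1342]
tcp_rot: [[0.399, -0.917, 0.0], [-0.917, -0.399, 0.001], [-0.001, -0.0, -1.0]]
ft_force: [-5.3, 0.7, -3.5]
finger_gap: 0.179
grip_force: 30.0
```

```bash
python3 st2.py
```

```text
37.37 [0.4816 0.1038 0.1342] F [-4.9  1.4 -3.7] Mz -0.004 0.017 yaw -156.48 j6 154.8 gap 0.177
```

The torque rose to about 0.18 N m, fell through zero to −0.10 and settled near 0, so one click has come. Releasing and withdrawing.

Call:
apply_moves(deltas=[[[0,0,0],0,45],[[0,0,0],0,45],[[0,0,0],0,45],[[0,0,0],0,45],[[0,0,-0.5],0,45],[[0,0,-1.2],0,45],[[0,0,-2.0],0,45],[[0,0,-2.9],0,45]])

```text
clock: 38.08
tcp_pos: [0.4816, 0.1033, 0.2219]
tcp_rot: [[0.4, -0.916, -0.0], [-0.916, -0.4, -0.0], [-0.0, 0.0, -1.0]]
ft_force: [-0.0, -0.1, -0.1]
finger_gap: 0.45
grip_force: 0.0
```

Call:
apply_moves(deltas=[[[0,0,-0.7],0,45],[[0,0,-1.0],0,45],[[0,0,-1.0],0,45],[[0,0,-1.0],0,45],[[0,0,-1.0],0,45],[[0,0,-1.0],0,45],[[0,0,-1.0],0,45],[[0,0,-1.0],0,45]])

```text
clock: 38.75
tcp_pos: [0.4812, 0.1034, 0.2502]
tcp_rot: [[0.401, -0.916, -0.002], [-0.916, -0.401, 0.0], [-0.001, 0.002, -1.0]]
ft_force: [-0.3, 0.6, 0.1]
finger_gap: 0.453
grip_force: 0.0
```

```bash
python3 - <<'E'
from h import *
s=arm.state();R=s["tcp_rot"];print(s["tcp_pos"].round(3),s["ft_force"].round(1),"yaw",np.degrees(np.arctan2(R[1,1],R[0,1])).round(1),s["finger_gap"])
d=wsnap();f=d["frame"];k=sh(-.02,.141);u,v=proj(d,(*k,.156)).astype(int);print(u,v)
m=((f.max(2)<60)*255).astype(np.uint8);r=np.zeros_like(m);cv2.circle(r,(u,v-4),36,255,-1);m=cv2.morphologyEx(m&r,cv2.MORPH_OPEN,np.ones((7,7)))
n,l,st,c=cv2.connectedComponentsWithStats(m);i=l[v,u];print(i,st[i],cv2.minAreaRect(np.argwhere(l==i)[:,::-1].astype(np.float32)))
# bail + pots check in side view against the picture taken after closing
a=cv2.imread("pics/s4.png");b=cv2.resize(arm.snapshot("side")["frame"][150:310,185:385],(a.shape[1],a.shape[0]),interpolation=cv2.INTER_CUBIC)
D=cv2.absdiff(a,b).mean(2)
for nm,(x0,x1,y0,y1) in dict(pots=(385,515,185,300),bar=(430,650,200,380)).items():print(nm,D[y0:y1,x0:x1].mean().round(2),(D[y0:y1,x0:x1]>40).mean().round(3))
E
```

```text
[0.481 0.103 0.25 ] [-0.3  0.6  0.1] yaw -156.4 0.4532785470074015
322 200
1 [ 287  164   71   68 2188] ((321.7500305175781, 202.25001525878906), (62.22539520263672, 61.51828384399414), 45.0)
pots 35.0 0.435
bar 19.06 0.225
```

```bash
python3 - <<'E'
from h import *
d=wsnap();f=d["frame"];g=cv2.cvtColor(f,cv2.COLOR_BGR2GRAY)
L=cv2.createLineSegmentDetector().detect(g)[0][:,0]
for l in L:
    n=np.hypot(l[2]-l[0],l[3]-l[1])
    if n>14 and np.hypot((l[0]+l[2])/2-322,(l[1]+l[3])/2-200)<36:print(l.round(0),round(n),"ang from vertical",(np.degrees(np.arctan2(l[2]-l[0],l[3]-l[1]))+90)%180-90)
np.set_printoptions(linewidth=250)
print(g[164:236:4,286:360:3])
E
```

```text
[332. 201. 330. 216.] 15 ang from vertical -4.8883896
[287. 191. 311. 211.] 32 ang from vertical 50.41095
[314. 210. 307. 191.] 20 ang from vertical 18.757019
[332. 217. 357. 185.] 41 ang from vertical -38.22
[304. 173. 298. 189.] 17 ang from vertical -22.420227
[331. 172. 334. 187.] 16 ang from vertical 10.308228
[343. 173. 349. 192.] 19 ang from vertical 17.497337
[316. 209. 315. 228.] 19 ang from vertical -2.585144
[[ 26  26  28  27  33 114 122 209 232 236  95  47  45  46  97 146 125 111 111  91 102 125 172 137  80]
 [ 28  26  28  32 114 122 201 211  90  62  28  30  29  31  30  56  70 127 122 113 116  91 200 194 165]
 [ 26  29  35 102 120 202 103  82 121  60  38  38  47  35  34  55 149 138  92 139 119 107  57 113 206]
 [ 27  30  46 120 199 150 223 229  90  31  41  46 239  39  36  54 148 150 151 103 161 137 117  39  84]
 [ 28  32 116 196 218 216 229 227 224  40  40  46 238  38  34  41 153 152 151 138 161 197 180 100  34]
 [ 28  82 189 228 167 229 228 227  83  32  39  48 239  39  32  33  61 145 144 199 121 240 229 188  37]
 [ 29 168 224 239 177 231 229 215  76  34  39  45 200  40  3
[... 476 characters left out ...]
  24  24  87 225  87  40  45  41  35  30  64 162 205  66  30  30  30  34  34  36]
 [ 23  23  24  24  24  25  26  24  25  29  39  46  42  36  32 111 217  52  30  31  30  29  31  29  32]
 [ 24  23  23  24  26  24  26  26  28  27  39  46  41  36  31  84  45  31  34  32  33  31  32  35  33]
 [ 21  21  24  23  24  27  30  27  25  24  39  47  41  36  31  26  30  33  31  31  33  30  32  35  35]
 [ 25  22  22  21  26  26  24  26  29  26  40  46  41  34  30  27  31  30  29  29  32  31  33  34  37]
 [ 22  23  23  23  22  24  24  26  26  27  39  46  40  33  30  27  28  29  28  28  30  31  37  32  36]
 [ 24  27  24  26  23  25  27  27  26  27  27  30  30  31  30  29  27  29  30  28  38  46  87 120 181]]
```

The knob still lies along the tool's x axis, so it rests in a notch. As a check, I compare the disc's tick relative to the knob before and after.

```bash
python3 - <<'E'
from h import *
np.set_printoptions(linewidth=250)
d=wsnap();T0=(np.array([.4828,.1014,.2531]),np.array([[-.547,.837,0],[.837,.547,0],[0,0,-1.]]))
s=arm.state();T1=(s["tcp_pos"],s["tcp_rot"]);now=d["frame"]
def pose(T):
    M=np.eye(4);M[:3,:3]=T[1];M[:3,3]=T[0];M=np.linalg.inv(M@np.array(d["tool_from_camera"]));return dict(d,R=M[:3,:3],t=M[:3,3])
k=np.array([.4812,.1035])
for nm,im,T,off in(("before",cv2.imread("pics/w8.png"),T0,-4),("after",now,T1,0)):
    e=pose(T);g=cv2.cvtColor(im,cv2.COLOR_BGR2GRAY)
    print(nm,"(angle deg cw from knob axis: intensity)")
    for r in(.016,.019,.022):
        row=[]
        for a in range(0,360,10):
            th=np.radians(a+off);X=np.r_[k,0]+r*(T[1]@[np.cos(th),np.sin(th),0]);X[2]=.118
            u,v=proj(e,X);row.append(int(cv2.getRectSubPix(g,(1,1),(u,v))[0,0]))
        print(r,row)
E
```

```text
before (angle deg cw from knob axis: intensity)
0.016 [137, 38, 38, 151, 227, 226, 225, 228, 228, 229, 224, 220, 223, 212, 200, 99, 40, 44, 44, 44, 45, 41, 118, 139, 154, 149, 165, 173, 171, 170, 167, 170, 102, 39, 40, 103]
0.019 [37, 37, 48, 227, 228, 227, 226, 228, 227, 229, 223, 224, 227, 228, 227, 214, 42, 44, 43, 44, 42, 78, 172, 173, 171, 165, 167, 175, 172, 170, 169, 172, 171, 54, 38, 38]
0.022 [32, 31, 102, 220, 208, 216, 204, 214, 204, 211, 213, 222, 229, 224, 222, 226, 62, 44, 44, 45, 42, 164, 156, 157, 163, 158, 168, 153, 153, 147, 149, 153, 146, 150, 33, 33]
after (angle deg cw from knob axis: intensity)
0.016 [159, 38, 33, 80, 151, 152, 147, 145, 150, 151, 151, 150, 147, 146, 147, 84, 31, 34, 41, 43, 43, 32, 135, 185, 207, 203, 212, 221, 221, 216, 222, 220, 62, 35, 42, 95]
0.019 [37, 35, 36, 148, 150, 153, 146, 164, 163, 174, 154, 165, 173, 158, 154, 147, 31, 33, 39, 44, 40, 74, 224, 228, 233, 231, 229, 228, 230, 229, 227, 227, 95, 39, 38, 38]
0.022 [31, 31, 86, 144, 134, 135, 115, 138, 144, 158, 221, 203, 104, 179, 206, 222, 84, 32, 38, 45, 35, 151, 175, 203, 209, 232, 228, 231, 229, 229, 229, 229, 93, 209, 29, 28]
```

The tick now sits about 36° behind the knob axis, where before it was hidden under it: consistent with exactly one notch. Moving clear for a last check.

Call:
apply_moves(deltas=[[[0.2,0.4,-0.3],0,45],[[0.5,1.1,-0.3],0,45],[[0.9,1.9,-0.3],0,45],[[1.3,2.8,-0.3],0,45],[[1.7,3.7,-0.3],0,45],[[2.1,4.4,-0.3],0,45],[[2.3,4.8,-0.3],0,45],[[2.3,4.85,-0.3],0,45]])

```text
clock: 39.62
tcp_pos: [0.375, -0.0194, 0.2603]
tcp_rot: [[0.398, -0.917, 0.0], [-0.917, -0.398, -0.001], [0.001, -0.0, -1.0]]
ft_force: [0.2, -0.0, 0.2]
finger_gap: 0.45
grip_force: 0.0
```

```bash
python3 - <<'E'
from h import *
s=arm.state();print(s["tcp_pos"].round(3),s["ft_force"].round(1))
a=cv2.imread("pics/s4.png");b=cv2.resize(arm.snapshot("side")["frame"][150:310,185:385],(a.shape[1],a.shape[0]),interpolation=cv2.INTER_CUBIC)
D=cv2.absdiff(a,b).mean(2)
for nm,(x0,x1,y0,y1) in dict(pots=(385,515,185,300),bar=(430,650,200,380),knob=(310,400,240,360)).items():print(nm,D[y0:y1,x0:x1].mean().round(2),(D[y0:y1,x0:x1]>40).mean().round(3))
E
```

```text
[ 0.375 -0.019  0.26 ] [ 0.2 -0.   0.2]
pots 16.04 0.155
bar 7.13 0.059
knob 21.18 0.173
```

```bash
python3 - <<'E'
from h import *
np.set_printoptions(linewidth=250)
a=cv2.imread("pics/s4.png");b=cv2.resize(arm.snapshot("side")["frame"][150:310,185:385],(a.shape[1],a.shape[0]),interpolation=cv2.INTER_CUBIC)
g=lambda i:cv2.cvtColor(i,cv2.COLOR_BGR2GRAY)[180:310:8,380:530:7]
print(g(a));print(g(b))
for i in(a,b):
    t=cv2.matchTemplate(i[150:350,330:580],a[220:280,385:480],cv2.TM_CCOEFF_NORMED);print(cv2.minMaxLoc(t)[1::2])
    t=cv2.matchTemplate(i[150:350,330:580],a[185:225,430:515],cv2.TM_CCOEFF_NORMED);print(cv2.minMaxLoc(t)[1::2])
E
```

```text
[[220 221 217 211 196 186 176 165 167 166 167 166 166 169 168 167 167 167 164 163 163 174]
 [195 182 175 168 166 167 165 166 167 158 151 142 163 162 159 162 150 159 165 181 204 183]
 [162 164 166 166 167 167 165 168 160 144 136 144 144 143 147 143 138 143 185 211 191 154]
 [165 167 164 167 170 169 164 158 139 145 146 145 145 144 143 146 145 146 141 165 193 186]
 [166 164 163 163 166 168 163 178 117 137 143 145 143 146 145 142 141 132 108 118 150 159]
 [193 199 213 204 209 219 220 196 114 115 114 116 127 127 127 113 105 100  95 165 217 195]
 [239 241 242 236 214 181 167 141 141 137 138 137 122 115 107 105 102 105 123 141 184 190]
 [238 235 200 151 143 142 142 143 145 144 146 145 142 139 161 154 159 187 161 141 162 192]
 [235 220 144 143 145 146 145 146 144 146 144 144 144 138 206 212 198 188 163 143 146 188]
 [227 208 121 129 144 146 145 143 144 146 144 138 122 107 209 212 202 192 189 204 142 183]
 [214 218 124 109 122 116 122 129 123 120 125 103 101  96 158 201 215 231 221 154 158 206]
 [239 244 179 114 122 111 111 116 122 105 102 101 117 143 139 163 196 208 145 142 223 221]
 [153 24
[... 1406 characters left out ...]
3 142 131 120 111 103 218 221 151 159 204]
 [240 243 212 142 134 108 112 112 118 118 125 115 113 104  96  93 112 173 148 143 222 223]
 [246 243 220 137 164 160 129 113 114 114 112 107 108 106 112 131 148 137 135 147 235 230]
 [242 235 214 140 171 194 204 218 193 163 159 157 172 206 181 175 151 137 137 139 194 212]
 [224 235 210 196 221 211 211 215 217 220 221 217 208 213 192 176 153 136 139 158 202 225]
 [174 197 191 204 206 203 207 223 227 219 225 226 225 193 178 177 150 135 141 177 224 244]
 [150 195 194 193 194 193 195 192 195 198 206 228 202 141 158 174 151 141 153 220 244 243]]
(1.0, (55, 70))
(0.9999986886978149, (100, 35))
(0.7307851314544678, (59, 76))
(0.9822648167610168, (100, 35))
```

The bay 1 pot's lid has shifted and tilted since the bail was closed: it seems to have been knocked. I measure it from the wrist camera before deciding.

Call:
apply_moves(deltas=[[[0,-0.5,-0.4],0,45],[[0,-1.1,-0.9],0,45],[[0,-1.7,-1.3],0,45],[[0,-2.2,-1.5],0,45],[[0,-2.6,-1.5],0,45],[[0,-2.6,-1.5],0,45],[[0,-2.6,-1.5],0,45],[[0,-2.6,-1.5],0,45]])

```text
clock: 40.38
tcp_pos: [0.447, 0.0137, 0.3046]
tcp_rot: [[0.401, -0.916, -0.002], [-0.916, -0.401, 0.0], [-0.001, 0.001, -1.0]]
ft_force: [-0.1, 0.2, -0.2]
finger_gap: 0.451
grip_force: 0.0
```

```bash
python3 - <<'E'
from h import *
d=wsnap();f=d["frame"];cv2.imwrite("pics/w9.png",f)
print(arm.state()["tcp_pos"].round(3))
a=np.radians(YAW);R=np.array([[np.cos(a),-np.sin(a)],[np.sin(a),np.cos(a)]])
h=cv2.cvtColor(f,cv2.COLOR_BGR2HSV);g=cv2.cvtColor(f,cv2.COLOR_BGR2GRAY)
for y in(0,-.068):
    u,v=proj(d,(*sh(0,y),.105));print("bay",y,"expect lid at",u.round(),v.round(),"val",f[int(v),int(u)])
    m=cv2.inRange(f,(95,95,90),(165,165,165));r=np.zeros_like(m);cv2.circle(r,(int(u),int(v)),75,255,-1)
    m=cv2.morphologyEx(m&r,cv2.MORPH_OPEN,np.ones((9,9)));n,l,st,c=cv2.connectedComponentsWithStats(m)
    for i in range(1,n):
        if st[i,4]>600:
            cc=max(cv2.findContours((l==i).astype(np.uint8),0,1)[0],key=cv2.contourArea);E=cv2.fitEllipse(cv2.convexHull(cc));X=onz(d,E[0],.105)
            print("  comp",st[i],"ellipse",np.round(E[0],1),np.round(E[1],1),round(E[2]),"shaker",(R.T@(X[:2]-O)*1e3).round(1))
E
```

```text
[0.447 0.013 0.305]
bay 0 expect lid at 323.0 124.0 val [144 144 134]
  comp [322  71  36  30 754] ellipse [346.5  84.5] [29.2 51.3] 106 shaker [  4.3 -48.3]
  comp [ 288   99   71   61 2590] ellipse [323.9 127.6] [59.9 70.2] 96 shaker [-3.2  2.1]
bay -0.068 expect lid at 361.0 71.0 val [91 90 84]
  comp [322  71  36  30 754] ellipse [346.5  84.5] [29.2 51.3] 106 shaker [  4.3 -48.3]
  comp [ 313   99   46   45 1446] ellipse [335. 121.] [38.9 54.8] 124 shaker [ -8.8 -10.9]
```

```bash
python3 - <<'E'
from h import *
np.set_printoptions(linewidth=260)
d=wsnap();f=cv2.imread("pics/w9.png");g=cv2.cvtColor(f,cv2.COLOR_BGR2GRAY)
w=cv2.imread("pics/w1.png");print("lid",w[221,371],w[245,304],"bay shadow",w[105,350],"here",f[124,323],f[115,323],f[135,323])
print(cv2.HoughCircles(g[30:200,240:440],cv2.HOUGH_GRADIENT,1,15,param1=80,param2=14,minRadius=19,maxRadius=30)[0][:6]+[240,30,0])
print("cols",list(range(270,400,5)))
for v in range(50,190,5):print(v,g[v,270:400:5])
c,_=ray(d,(0,0));print("depth",(np.array(d["R"])@np.array([*sh(0,0),.105])+d["t"])[2])
E
```

```text
lid [127 126 117] [127 128 118] bay shadow [244 241 234] here [144 144 134] [143 143 133] [146 146 136]
[[332.5        133.5         22.79999924]
 [357.5         68.5         27.20000076]
 [297.5        165.5         23.79999924]
 [396.5         94.5         26.10000038]
 [375.5         63.5         20.5       ]
 [329.5        102.5         20.29999924]]
cols [270, 275, 280, 285, 290, 295, 300, 305, 310, 315, 320, 325, 330, 335, 340, 345, 350, 355, 360, 365, 370, 375, 380, 385, 390, 395]
50 [ 30  31  35  35  35  37 158 240 245 244 240 237 242 224 230 102  87  87  85  85  86  74 130  73 101 114]
55 [ 31  33  34  37  35  50 232 245 245 245 245 246 237 238 143  89  88  87  86  84  85  84  80 125  72 197]
60 [ 32  33  36  37  38 223 244 245 245 240 237 237 193 220  89  89  89  87  92  86  86  84  84  79 116  81]
65 [ 35  35  39  44 145 239 245 234 236 235 236 216 212 211  89  89  88  88  88  88  87  86  84 107  81 140]
70 [ 37  38  42  53 232 245 236 236 237 237 233 137 220 104  88  93 111  92  88  88  86  87  86 137 204 131]
75 [ 37  37  42 222 245 244 235 236 236 236 213 134 141  99  9
[... 1788 characters left out ...]
2 170 172  77]
160 [157 218 240 241 240 226 201 230 229 226 239 122 121 231 246 245 244 233 231 232 243 242 173 170 122  40]
165 [154 239 240 242 162 156 159 235 229 229 235 168 231 244 244 245 239 233 232 243 242 217 170 157  39  40]
170 [157 152 165 239 157 155 161 230 229 232 215 232 244 245 244 238 233 233 243 243 237 172 168  38  41  37]
175 [153 157 150 154 153 158 155 238 242 244 232 244 244 245 242 232 232 232 244 240 172 171  38  41  36  38]
180 [135 153 153 151 158 154 151 242 245 243 245 245 244 243 234 234 232 244 243 174 171  50  42  38  37  37]
185 [109 112 152 155 156 154 157 243 169 241 243 245 245 234 233 232 245 245 179 171  98  40  39  37  36  38]
depth 0.32869753677571867
```

```bash
python3 - <<'E'
from h import *
d=wsnap();f=d["frame"]
a=np.radians(YAW);R=np.array([[np.cos(a),-np.sin(a)],[np.sin(a),np.cos(a)]])
m=cv2.inRange(f,(133,133,124),(152,152,143));r=np.zeros_like(m);cv2.circle(r,(332,134),29,255,-1);m=cv2.morphologyEx(m&r,cv2.MORPH_OPEN,np.ones((11,11)))
c=max(cv2.findContours(m,0,1)[0],key=cv2.contourArea);E=cv2.fitEllipse(c);print("wrist ellipse",E,cv2.contourArea(c))
for z in(.105,.11,.12,.1):X=onz(d,E[0],z);print(z,(R.T@(X[:2]-O)*1e3).round(1))
s=arm.snapshot("side");g=s["frame"]
for nm,p in(("b1",sh(0,0)),("b0",sh(0,-.066))):print(nm,"pred side lid",proj(s,(*p,.105)).round(1))
G=cv2.cvtColor(g,cv2.COLOR_BGR2GRAY)
print("cols",list(range(288,326,2)))
for v in range(198,236,2):print(v,G[v,288:326:2])
# triangulate lid centre seen in both views, by hand-picked side centre candidates
for q in((305.5,216),(306,219)):print(q,tri(d,E[0],s,q).round(4),(R.T@(tri(d,E[0],s,q)[:2]-O)*1e3).round(1))
E
```

```text
wrist ellipse ((331.0473937988281, 133.71653747558594), (43.57466125488281, 44.696834564208984), 29.70089340209961) 1523.0
0.105 [-13.4   2.3]
0.11 [-13.1   2.1]
0.12 [-12.5   1.7]
0.1 [-13.8   2.5]
b1 pred side lid [300.8 214.8]
b0 pred side lid [312.  204.6]
cols [288, 290, 292, 294, 296, 298, 300, 302, 304, 306, 308, 310, 312, 314, 316, 318, 320, 322, 324]
198 [220 219 219 210 202 185 174 168 167 168 168 167 166 167 166 166 166 166
 162]
200 [204 190 177 169 167 163 163 166 162 160 141 162 161 163 161 157 165 152
 184]
202 [168 163 166 166 169 168 170 168 115  95  90 102 116 103 103  96 136 203
 218]
204 [164 168 168 168 167 168 167 131  96 100 105 123 108  93  95  91  93 123
 138]
206 [167 167 168 163 162 160 165 105 102 139 142 147 134 100 100 103 123 112
 107]
208 [165 167 170 170 189 183 206 110 114 132 137 138 142 134 115 118 107 101
 119]
210 [228 231 235 233 226 210 172  94 105 110 110 115 118 117 106 101 102 115
 139]
212 [237 239 238 236 223 107  83 127 132 131 131 132 128 119 110 117 127 147
 139]
214 [235 233 232 229 211 142 144 147 142 143 141 144 143 145 138 175 183 1
[... 242 characters left out ...]
7 233 203
 143]
222 [241 239 177 129 118 111 109 119 117 127 117 117 104  94  92 120 183 139
 163]
224 [243 241 186 136 161 135 109 111 110 116 112 106 105 108 127 142 135 139
 180]
226 [239 233 184 133 185 205 196 193 143 135 135 157 192 171 169 146 135 137
 158]
228 [234 235 201 193 211 206 214 215 219 220 217 205 206 188 172 149 138 134
 165]
230 [200 199 199 213 218 206 222 230 221 221 219 215 213 184 173 144 136 149
 182]
232 [186 192 192 196 194 195 203 204 202 218 229 227 150 169 172 143 139 153
 219]
234 [160 190 196 196 194 192 193 193 193 201 227 157 137 157 170 153 153 196
 243]
(305.5, 216) [ 0.4581 -0.0346  0.105 ] [-13.    2.5]
(306, 219) [ 0.4574 -0.0343  0.0978] [-13.8   2.6]
```

The pot in bay 1 still stands upright (round lid, height 0.105 m), but it has been pushed about 13 mm forward into its front window. I'll centre it gently with the open fingers and not lift it.

Call:
apply_moves(deltas=[[[0,0,0],-1.1,60],[[0,0,0],-2.2,70],[[0,0,0],-3.3,80],[[0,0,0],-4.4,97],[[0,0,0],-5.5,97],[[0,0,0],-6.6,97],[[0,0,0],-7.7,97],[[0,0,0],-8.8,97]])

```text
clock: 41.25
tcp_pos: [0.4472, 0.0129, 0.3053]
tcp_rot: [[0.973, -0.23, 0.0], [-0.23, -0.973, -0.0], [0.0, 0.0, -1.0]]
ft_force: [0.0, 0.1, -0.3]
finger_gap: 0.968
grip_force: 0.0
```

Call:
apply_moves(deltas=[[[0,0,0],-1.1,97],[[0,0,0],-2.2,97],[[0,0,0],-3.3,97],[[0,0,0],-4.4,97],[[0,0,0],-5.5,97],[[0,0,0],-6.6,97],[[0,0,0],-7.7,97],[[0,0,0],-8.8,97]])

```text
clock: 41.92
tcp_pos: [0.4472, 0.0129, 0.3053]
tcp_rot: [[0.772, 0.636, 0.0], [0.636, -0.772, -0.0], [0.0, 0.0, -1.0]]
ft_force: [-0.4, -0.2, 0.0]
finger_gap: 0.969
grip_force: 0.0
```

```bash
python3 - <<'E'
from h import *
b=sh(.001,0);plan([(*b,.16,-13.05,97),(*b,.085,-13.05,97)])
E
```

```text
at 41.9167 [0.4472 0.0129 0.3053] yaw -50.5 j [-13.6  -9.4 105.2  -0.   84.2  36.9] gap 0.969
[[-0.51, 1.87, 4.84], np.float64(-6.24), 97]
[[-0.51, 1.87, 7.34], np.float64(-6.24), 97]
```

Call:
apply_moves(deltas=[[[-0.1,0.4,0.4],-1.1,97],[[-0.2,0.8,1.0],-2.2,97],[[-0.35,1.2,1.7],-3.3,97],[[-0.5,1.6,2.4],-4.4,97],[[-0.51,1.87,3.1],-5.5,97],[[-0.51,1.87,3.7],-6.25,97],[[-0.51,1.87,4.2],-6.25,97],[[-0.51,1.87,4.4],-6.25,97]])

```text
clock: 42.58
tcp_pos: [0.4695, -0.04, 0.171]
tcp_rot: [[0.231, 0.973, -0.003], [0.973, -0.231, 0.001], [0.0, -0.004, -1.0]]
ft_force: [-1.0, 0.1, 0.0]
finger_gap: 0.972
grip_force: 0.0
```

Call:
apply_moves(deltas=[[[0,0,0],0,97],[[0,0,0],0,97],[[0,0,0],0,97],[[0,0,0],0,97],[[0,0,0],0,97],[[0,0,0],0,97],[[0,0,0],0,97],[[0,0,0],0,97]])

```text
clock: 43.25
tcp_pos: [0.4712, -0.0399, 0.1735]
tcp_rot: [[0.23, 0.973, 0.0], [0.973, -0.23, -0.0], [-0.0, 0.0, -1.0]]
ft_force: [-0.3, -0.1, -0.2]
finger_gap: 0.967
grip_force: 0.0
```

```bash
python3 - <<'E'
from h import *
np.set_printoptions(linewidth=250)
a=np.radians(YAW);R=np.array([[np.cos(a),-np.sin(a)],[np.sin(a),np.cos(a)]])
b=sh(.001,0);plan([(*b,.087,-13.05,97)])
d=wsnap();f=d["frame"];u,v=proj(d,(*sh(-.013,.0),.105));print(u,v)
g=cv2.cvtColor(f,cv2.COLOR_BGR2GRAY);c=cv2.HoughCircles(g[150:290,220:420],cv2.HOUGH_GRADIENT,1,15,param1=80,param2=14,minRadius=28,maxRadius=48)
if c is not None:
    for q in c[0][:4]+[220,150,0]:print(q,(R.T@(onz(d,q[:2],.105)[:2]-O)*1e3).round(1))
E
```

```text
at 43.25 [ 0.4712 -0.0399  0.1735] yaw -13.28 j [-19.3   1.9 110.4   0.   67.7  -6. ] gap 0.967
[[-0.01, 0.0, 2.88], np.float64(-0.04), 97]
303.2853529141384 213.9631979134945
[301.5        208.5         35.20000076] [-14.2   4.3]
[320.5        200.5         46.29999924] [-0.2 10.3]
[323.5        289.5         32.90000153] [  1.7 -63.9]
[325.5        269.5         30.79999924] [  3.3 -46. ]
```

Call:
apply_moves(deltas=[[[0,-0.23,0.2],0,97],[[0,-0.23,0.6],0,97],[[0,-0.23,1.1],0,97],[[0,-0.23,1.6],0,97],[[0,-0.23,2.1],0,97],[[0,-0.23,2.5],0,97],[[0,-0.23,2.75],0,97],[[0,-0.23,2.88],0,97]])

```text
clock: 43.97
tcp_pos: [0.4632, -0.038, 0.0854]
tcp_rot: [[0.23, 0.973, -0.002], [0.973, -0.23, 0.001], [0.0, -0.002, -1.0]]
ft_force: [1.0, 0.2, -0.2]
finger_gap: 0.97
grip_force: 0.0
```

Call:
apply_moves(deltas=[[[0,0,0],0,92],[[0,0,0],0,87],[[0,0,0],0,82],[[0,0,0],0,77],[[0,0,0],0,72],[[0,0,0],0,68],[[0,0,0],0,65],[[0,0,0],0,65]])

```text
clock: 44.63
tcp_pos: [0.4643, -0.0383, 0.0869]
tcp_rot: [[0.23, 0.973, 0.0], [0.973, -0.23, -0.0], [-0.0, 0.0, -1.0]]
ft_force: [-1.0, -0.4, 0.6]
finger_gap: 0.648
grip_force: 0.4
```

Call:
apply_moves(deltas=[[[0,0,0],0,65],[[0,0.05,0],0,65],[[0,0.1,0],0,65],[[0,0.15,0],0,65],[[0,0.2,0],0,65],[[0,0.23,0],0,65],[[0,0.23,0],0,65],[[0,0.23,0],0,65]])

```text
clock: 45.3
tcp_pos: [0.4712, -0.04, 0.0868]
tcp_rot: [[0.23, 0.973, 0.0], [0.973, -0.23, -0.0], [-0.0, 0.0, -1.0]]
ft_force: [0.2, -0.3, -0.9]
finger_gap: 0.652
grip_force: 0.0
```

Pot centred with no notable force. Opening, then straight up and clear.

Call:
apply_moves(deltas=[[[0,0,0],0,72],[[0,0,0],0,78],[[0,0,0],0,78],[[0,0,-0.3],0,78],[[0,0,-0.9],0,78],[[0,0,-1.7],0,78],[[0,0,-2.6],0,78],[[0,0,-3.6],0,78]])

```text
clock: 45.97
tcp_pos: [0.4703, -0.0397, 0.1959]
tcp_rot: [[0.23, 0.973, -0.001], [0.973, -0.23, 0.0], [0.0, -0.001, -1.0]]
ft_force: [0.5, -0.6, -0.7]
finger_gap: 0.778
grip_force: 0.0
```

Call:
apply_moves(deltas=[[[0,-0.6,-0.8],0,78],[[0,-1.4,-1.6],0,78],[[0,-2.2,-2.2],0,78],[[0,-2.9,-2.6],0,78],[[0,-3.4,-2.8],0,78],[[0,-3.4,-2.8],0,78],[[0,-3.4,-2.8],0,78],[[0,-3.4,-2.8],0,78]])

```text
clock: 46.63
tcp_pos: [0.3722, -0.0167, 0.2789]
tcp_rot: [[0.23, 0.973, 0.001], [0.973, -0.23, -0.0], [-0.0, 0.001, -1.0]]
ft_force: [0.6, 0.3, -0.3]
finger_gap: 0.782
grip_force: 0.0
```

```bash
python3 - <<'E'
from h import *
s=arm.state();print(s["tcp_pos"].round(3),s["ft_force"].round(1))
a=cv2.imread("pics/s4.png");b=cv2.resize(arm.snapshot("side")["frame"][150:310,185:385],(a.shape[1],a.shape[0]),interpolation=cv2.INTER_CUBIC)
for nm,(x0,x1,y0,y1) in dict(pot1=(385,480,220,280),pot0=(430,515,185,225),barL=(430,530,340,380),barR=(590,645,200,270)).items():
    t=cv2.matchTemplate(b[y0-40:y1+40,x0-40:x1+40],a[y0:y1,x0:x1],cv2.TM_CCOEFF_NORMED);m=cv2.minMaxLoc(t);print(nm,round(m[1],3),"shift px/3.7",np.array(m[3])-40)
E
```

```text
[ 0.372 -0.017  0.279] [ 0.6  0.3 -0.3]
pot1 0.97 shift px/3.7 [0 2]
pot0 0.99 shift px/3.7 [0 0]
barL 0.998 shift px/3.7 [0 0]
barR 0.97 shift px/3.7 [0 0]
```

Both pots and the bail match the state right after closing, and the robot is clear of everything.

```bash
python3 -c "from rig import arm; print(arm.close_job())"
```

```text
the job is handed in; nothing more can be done
None
```

Job handed in: both pots stand upright in bays 0 and 1 and the bail is closed in the front cradles. I read one knob click from the wrist torque and stopped there. After it I re-centred the bay 1 pot, which had been knocked forward in its bay. The petri dish, flask and pink pots were not touched.

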